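# Load the slide warmer and lock its setting

### The arm

A 6-joint arm with a two-finger parallel gripper is mounted at the origin on the work surface. World frame = base frame: x ahead of the robot, y to its left, z up, the work surface at z = 0. Lengths are in m, angles in degrees, forces in N, time in s.
With the tool pointing down it reaches from about 0.35 to 0.925 m from the base axis. Payload 6.4 kg.
Tool frame: the origin (TCP) lies on the front face of the gripper's body, between the roots of the fingers; the fingertips stand 97 mm ahead of it and the grasp point (between the pads) lies 78 mm ahead of it; z points along the fingers, y is the direction in which the jaws open and shut (so a half turn about z gives the same grasp; the last joint's range is limited). The gripper opens to 94 mm and grips with 3 to 60 N. Pads are 16 mm wide; open, the fingers measure 119 mm over their backs; the gripper's body (75 mm by 177 mm) begins 78 mm behind the grasp point.
Start: joints at [59.926, 14.043, 89.255, -0, 76.702, -9.975], TCP at [0.223, 0.61, 0.303] pointing down, gripper open.
Joint ranges: [-179.41, 179.41], [-58.25, 129.5], [7.25, 145.43], [-54.29, 234.29], [11.92, 165.04], [-157.13, 157.13]. Speed limits (degrees/s): [147.25, 147.25, 180, 180, 180, 180].

### API

Orientations are given as a 3x3 rotation matrix whose columns are the frame's x, y, z axes.
In Python, from station import sensors, optics, finish_job gives the robot as it stands. The module is installed in compiled form; this text tells all that it offers.
- The arm moves only by the tool apply_moves, never from a script. Its argument "commands" is one flat list of numbers, 7 for each row, row after row: the shift along the tool's x, y, z in m, then the turn, a rotation vector about the tool's x, y, z in rad, then the finger opening in m, from 0 to 0.094. A call has 1 to 10 rows; each row is the pose to reach, as a shift and turn from the pose commanded when the call began, along the tool's axes at that moment; what a row does not reach only later rows make up. A row lasts 1/12 s, in which the tool goes at most 41.7 mm and 7.16 degrees, less where a joint would pass 70% of its speed; a pose out of reach is approached as far as the arm can. A call with a gripper value outside its range is refused whole. The fingers move at their own pace and stop on an object; "grip_force" is the grip in N (left out, the last holds). Time passes only in rows, so rows that repeat a pose let the fingers close. It gives the time, the measured TCP pose, the force and the opening at its end, in the units of the state.
- sensors.get_obs(): the state, without advancing time (a new reading comes with each control period).
- optics.capture(name): name is "side" or "top"; returns the picture (480x640x3 uint8, red, green, blue); there is no depth.
- optics.camera_info(name): a dict with "intrinsics" (3x3 intrinsics, pixels), "k1" (the pictures are not rectified: a ray, as slopes to the right and down, at radius r is drawn at 1 + k1 r^2 times it, then the intrinsics apply), "R" (3x3) and "t" (3): a world point X has camera coordinates R X + t. Camera axes: x right, y down, z forward; pixel columns grow to the right and rows downward; lengths in m; the calibration is good to about 2 mm. A picture is of the moment at which its call begins. camera_info takes no time and is no camera call.
- finish_job(): hands the job in, once; it reports no verdict.
The state is a dict: "clock": time; "q": joint angles; "dq": joint speeds; "joint_torque": joint torques, N m; "eef_pos": TCP position; "tcp_rot": TCP orientation; "ft_force": force on the tool from outside, world axes, zero at the start; "torque": the same for the moment, N m; "gripper_width": finger opening in m.
Only numpy, scipy, OpenCV 4.12 (cv2) and the standard library are available. Lean on these libraries where they do the work, as an engineer would, in place of code of your own. Each camera call takes 0.05 s, during which the arm holds its last target.

### The job

Slide the spatula under each slide tray on the bench, lift it level and set it down fully on the dark heated plate of the slide warmer (side by side, not stacked, clean trays: never touch them with the fingers or tip them). Once all the trays are on, turn the warmer's knob so that its white pointer line points at the black mark on the dial, and then slide the metal guard fully over the knob. Finish with the spatula lying flat with its blade on the grey mat and the trays still all on the plate, and do not disturb the tube rack, bottle and beaker.

Things in the scene. Friction and masses are not known exactly. Their poses are not given: they have to be found in the camera images.
- tray1: square aluminium slide tray, 84 x 84 mm, plate 4 mm thick with its top at 18 mm (low rim to 22 mm), on four corner feet 12 x 12 x 14 mm: below the plate a gap 14 mm high and 60 mm wide, open on all four sides. Carries glass slides. Origin: centre of its underside at the feet's soles; x, y along its edges. 110 g. Two or three trays are present; an absent one reads None
- tray2: square aluminium slide tray, 84 x 84 mm, plate 4 mm thick with its top at 18 mm (low rim to 22 mm), on four corner feet 12 x 12 x 14 mm: below the plate a gap 14 mm high and 60 mm wide, open on all four sides. Carries glass slides. Origin: centre of its underside at the feet's soles; x, y along its edges. 110 g. Two or three trays are present; an absent one reads None
- tray3: square aluminium slide tray, 84 x 84 mm, plate 4 mm thick with its top at 18 mm (low rim to 22 mm), on four corner feet 12 x 12 x 14 mm: below the plate a gap 14 mm high and 60 mm wide, open on all four sides. Carries glass slides. Origin: centre of its underside at the feet's soles; x, y along its edges. 110 g. Two or three trays are present; an absent one reads None
- spatula: offset spatula standing on its blade: steel blade 90 (x) x 46 (y) x 3 mm, thin neck rising at its rear (x = -40 to -55 mm), level grey handle 18 mm wide, 28 mm high, from x = -50 to -150 mm, its centre line 55 mm above the blade's underside. Origin: centre of the blade's underside; x towards the blade's front edge, z up. 180 g
- spatula_grip (a point): where to grip the spatula's handle (pinch across its 18 mm width, from above): 80 mm behind the blade's centre and 55 mm above the blade's underside
- mat: grey parking mat for the spatula, fixed, 240 (along x) x 110 (along y) x 3 mm. Origin: centre of its underside
- warmer: slide warmer, fixed: low white casing 170 (x) x 474 (y) mm. Its +y part carries the dark heated plate, 50 mm above the bench; its -y part (124 mm wide) is a control ledge 30 mm above the bench with knob and guard. Origin: centre of the underside. Lips round the plate stand 6 mm above it at the back (+x) and both sides, only 3.5 mm at the front (-x, towards the robot)
- plate (a point): centre of the heated plate's top surface, at its surface; axes as the warmer's. The free plate inside the lips measures 160 (along x) x 340 (along y) mm
- knob (a joint): knob angle in rad, 0 to 2.4, grows clockwise seen from above; turns with slight friction. Black bar-shaped knob on the control ledge: the bar is 50 mm long, 14 mm wide, 26 mm high, its top 67 mm above the bench
- knob_grip (a point): on the knob's axis, in the middle of the bar's height (58 mm above the bench); its x axis lies along the bar and turns with it
- knob_pointer (a point): end of the white pointer line on the knob's top, 24 mm from the axis on the knob's own -x side; x axis along the bar
- dial_mark (a point): the black mark on the round aluminium dial disc (104 mm across) round the knob, 45 mm from the knob's axis; its x axis runs from the mark to the knob's axis. The knob is set when pointer and mark lie on the same ray from the axis
- guard (a joint): travel of the sliding guard in m: 0 = parked clear of the knob on its +x side, 0.09 = fully over the knob (against its stop). It slides along the warmer's -x direction with about 2 N of friction
- guard_grip (a point): grip fin on top of the aluminium guard (hood 56 x 72 mm, 46 mm high): fin 40 mm along x (sliding direction), 12 mm thick across, 26 mm high, its top 102 mm above the bench. The point is the fin's middle, 90 mm above the bench
- tube_rack: bystander: orange rack with capped tubes, 70 x 120 x 104 mm, origin under its centre. Leave alone
- reagent_bottle: bystander: jar 76 mm across, 150 mm high, origin under its centre. Leave alone
- beaker: bystander: glass beaker 80 mm across, 90 mm high, origin under its centre. Leave alone
Not all that is in view belongs to the job. There is more than one size of the spatula; the one meant has the size given above.

How it is judged:
By the outcome, as a careful person would: the job done as asked, in the order asked, and still so for the second after the job is handed in, with the robot touching nothing.
Of tray1, tray2, tray3 only 2 to 3 are there at a start; the rules pass over those that are not, and their reading is None.
At some moment in a run one of tray1, tray2, tray3 may be knocked a few centimetres aside while the robot is not near it.
It also fails if it takes over 210 s, if anything falls off the work surface, if the arm or the gripper's body presses on something with over 40 N, if the wrist force passes 120 N, or if a joint passes its speed limit or range.

## Working session

There is one attempt and no reset: what is moved stays moved. The work goes in short steps, Python scripts to look and compute and a tool call to move; the robot and the scene stay as the last step left them, time stands still between calls to the robot, and variables do not carry over. Pictures are saved under pics/ and viewed, and the job is handed in when it is done.

Besides the shell and the picture viewer there is one more tool, called after "Call:" by a JSON object that holds its "method" and its "body". apply_moves: Moves the arm, as the interface text tells. Its arguments: {"type":"object","properties":{"commands":{"type":"array"},"grip_force":{"type":"number"}},"required":["commands"]}

```bash
ls; mkdir -p pics
python3 - <<'E'
from station import sensors, optics
import cv2
print(sensors.get_obs())
for n in ("side","top"):
    im=optics.capture(n); cv2.imwrite(f"pics/{n}0.png",im[:,:,::-1]); print(optics.camera_info(n))
E
```

```text
pics
{'clock': 0.0, 'q': array([ 5.99272299e+01,  1.40835231e+01,  8.93233488e+01, -4.79951973e-04,
        7.67016735e+01, -9.97520267e+00]), 'dq': array([0.03272556, 0.05590771, 0.05137916, 0.00055106, 0.01997211,
       0.06171238]), 'joint_torque': array([ 9.02754055e-04, -4.15832198e+01, -3.14607990e+01,  6.85179932e-02,
        3.31443257e-02, -1.35368200e-04]), 'eef_pos': array([0.22313973, 0.6100611 , 0.3015665 ]), 'tcp_rot': array([[-9.39109356e-01,  3.43617127e-01, -9.42264886e-04],
       [ 3.43618270e-01,  9.39107972e-01, -1.64354264e-03],
       [ 3.20139067e-04, -1.86724570e-03, -9.99998205e-01]]), 'ft_force': array([ 0.29189744,  0.24870877, -0.25420491]), 'torque': array([-0.03432963,  0.00062034,  0.00804163]), 'gripper_width': 0.0936228611125669}
{'intrinsics': array([[609.71143885,   0.        , 320.73995672],
       [  0.        , 609.71143885, 247.01656512],
       [  0.        ,   0.        ,   1.        ]]), 'k1': -0.19716464202769102, 'R': array([[ 0.76808405, -0.64028665, -0.00893811],
       [-0.42810171, -0.5030679 , -0.75076735],
       [ 0.47620984,  0.58047885, -0.66050624]]), 't': array([-0.32055362,  0.33572576,  1.20670636])}
{'intrinsics': array([[623.7352744 ,   0.        , 312.08668512],
       [  0.        , 623.7352744 , 246.35510108],
       [  0.        ,   0.        ,   1.        ]]), 'k1': -0.19776220724191962, 'R': array([[ 0.04243764, -0.99908636, -0.0050486 ],
       [-0.97397047, -0.04024357, -0.22307394],
       [ 0.22266696,  0.01438392, -0.97478845]]), 't': array([0.07796741, 0.517941  , 1.64587253])}
```

View pics/side0.png

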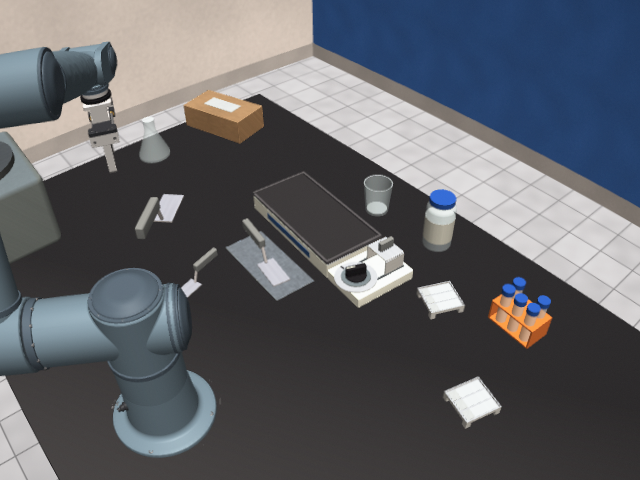

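View pics/top0.png

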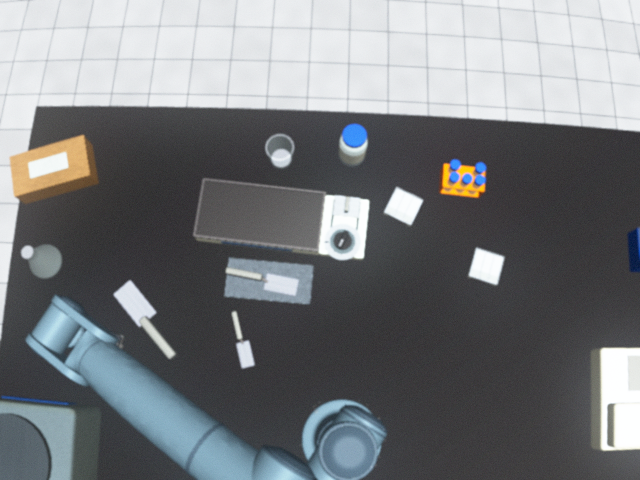

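Two trays are visible: top (404,206) and (487,266), side (441,298) and (473,401). The spatula is on the mat at top (270,280). The other two spatulas look like a bigger and a smaller one. Next I'll write helpers and take zoomed crops.

```bash
cat > h.py <<'E'
import numpy as np, cv2, json
from station import sensors, optics
def ray(n,px):
    c=optics.camera_info(n); K=c["intrinsics"]
    px=np.atleast_2d(np.array(px,float))
    u=cv2.undistortPoints(px.reshape(-1,1,2),K,np.array([c["k1"],0,0,0,0.])).reshape(-1,2)
    R,t=c["R"],c["t"]
    d=np.c_[u,np.ones(len(u))]@R
    return -R.T@t, d/np.linalg.norm(d,axis=1,keepdims=True)
def plane(n,px,z):
    o,d=ray(n,px); return o+d*((z-o[2])/d[:,2])[:,None]
def proj(n,X):
    c=optics.camera_info(n); X=np.atleast_2d(np.array(X,float))
    return cv2.projectPoints(X,cv2.Rodrigues(c["R"])[0],c["t"],c["intrinsics"],np.array([c["k1"],0,0,0,0.]))[0].reshape(-1,2)
def tri(ps,pt):
    o1,d1=ray("side",ps);o2,d2=ray("top",pt); out=[]
    for a,b in zip(d1,d2):
        s=np.linalg.lstsq(np.c_[a,-b],o2-o1,rcond=None)[0]
        p,q=o1+s[0]*a,o2+s[1]*b; out.append(np.r_[(p+q)/2,np.linalg.norm(p-q)])
    return np.array(out)
def crop(im,x,y,w,h,s,fn):
    c=im[y:y+h,x:x+w]; c=cv2.resize(c,None,fx=s,fy=s,interpolation=cv2.INTER_CUBIC)
    for i in range(0,w,10): cv2.putText(c,str(x+i),(i*s,8),0,.3,(0,255,0),1); cv2.line(c,(i*s,9),(i*s,13),(0,255,0),1)
    for i in range(0,h,10): cv2.putText(c,str(y+i),(0,i*s+4),0,.3,(0,255,0),1)
    cv2.imwrite(fn,c)
E
python3 - <<'E'
from h import *
s=cv2.imread("pics/side0.png");t=cv2.imread("pics/top0.png")
crop(t,185,170,195,145,4,"pics/c1.png")
crop(s,220,160,200,150,4,"pics/c2.png")
crop(t,375,150,135,145,4,"pics/c3.png")
crop(s,405,270,110,160,3,"pics/c4.png")
for p,z in [((404,206),.02),((487,266),.02),((270,280),.003),((344,241),.06),((132,300),0),((246,353),0),((463,180),.05),((353,145),.1),((281,155),.05)]: print(p,plane("top",p,z).round(3))
E
```

```text
(404, 206) [[ 0.652 -0.157  0.02 ]]
(487, 266) [[ 0.487 -0.395  0.02 ]]
(270, 280) [[0.426 0.214 0.003]]
(344, 241) [[0.533 0.013 0.06 ]]
(132, 300) [[0.351 0.603 0.   ]]
(246, 353) [[0.22  0.269 0.   ]]
(463, 180) [[ 0.728 -0.322  0.05 ]]
(353, 145) [[ 0.799 -0.003  0.1  ]]
(281, 155) [[0.78 0.2  0.05]]
```

View pics/c1.png

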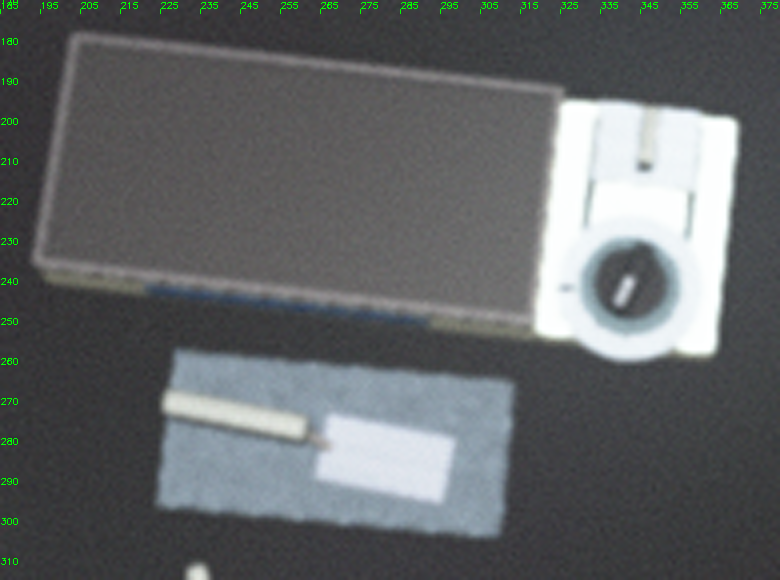

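View pics/c2.png

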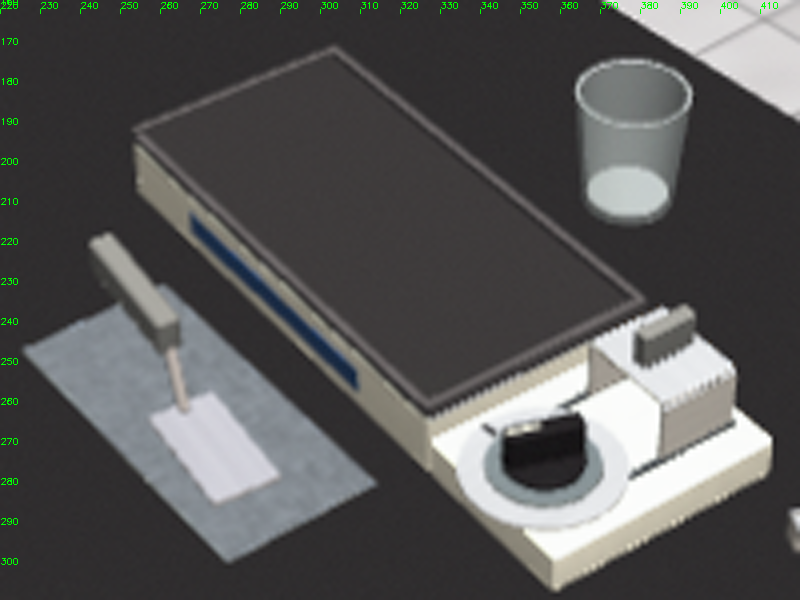

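View pics/c3.png

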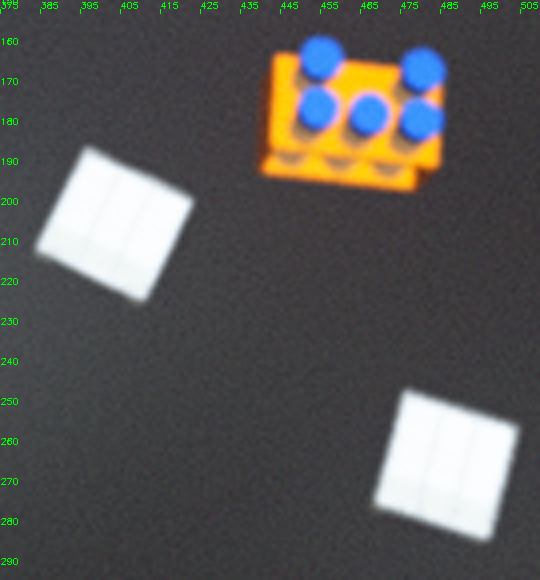

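View pics/c4.png

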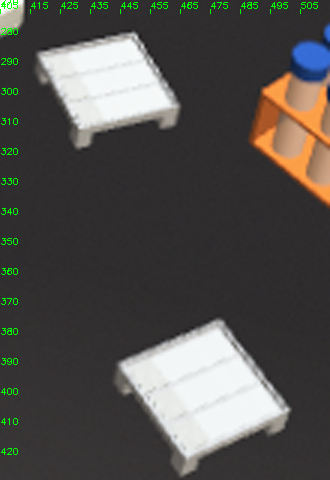

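```bash
cat > m.py <<'E'
from h import *
def quad(mask):
    cs=cv2.findContours(mask,cv2.RETR_EXTERNAL,cv2.CHAIN_APPROX_NONE)[0]
    return max(cs,key=cv2.contourArea)
def rectworld(n,c,z):
    P=plane(n,c.reshape(-1,2),z)[:,:2]
    (cx,cy),(w,h),a=cv2.minAreaRect((P*1000).astype(np.float32))
    return np.round([cx,cy,w,h,a],1)
def trays(im,boxes):
    hsv=cv2.cvtColor(im,cv2.COLOR_BGR2GRAY)
    for x,y,w,h in boxes:
        g=np.zeros_like(hsv); g[y:y+h,x:x+w]=(hsv[y:y+h,x:x+w]>140)*255
        up=quad(g); print("tray top",rectworld("top",up,.020))
E
python3 - <<'E'
from m import *
t=cv2.imread("pics/top0.png");s=cv2.imread("pics/side0.png")
trays(t,[(378,180,50,50),(462,240,50,50)])
f=lambda L,ox,oy,k:[(ox+a/k,oy+b/k) for a,b in L]
def show(n,L,z):
    P=plane(n,L,z); print(P.round(4)[:,:2].tolist(), "c",P.mean(0).round(4),"len",[round(float(np.linalg.norm(P[i]-P[(i+1)%4])),4) for i in range(4)],"ang",np.degrees(np.arctan2(*(P[1]-P[0])[[1,0]])).round(1),np.degrees(np.arctan2(*(P[2]-P[3])[[1,0]])).round(1))
b=f([(330,415),(455,438),(443,502),(316,478)],185,170,4); show("top",b,.006)
bs=f([(210,392),(280,473),(218,503),(150,416)],220,160,4); show("side",bs,.006)
hd=f([(165,390),(308,418),(305,440),(163,413)],185,170,4); show("top",hd,.072)
hs=f([(107,234),(180,318),(155,328),(90,240)],220,160,4); show("side",hs,.072)
print("tri handle",tri(hs,[hd[0],hd[1],hd[2],hd[3]]).round(4))
pl=f([(74,33),(563,89),(537,320),(35,265)],185,170,4); show("top",pl,.056)
ps=f([(134,130),(335,47),(643,299),(430,408)],220,160,4); show("side",ps,.056)
print("tri plate",tri([ps[1],ps[2],ps[3],ps[0]],pl).round(4))
mt=f([(176,349),(513,382),(500,537),(158,507)],185,170,4); show("top",mt,.003)
ot=[(127,281),(156,313),(143,322),(114,292)]; show("top",ot,.003)
ot=[(250,340),(254,365),(242,368),(238,343)]; show("top",ot,.003)
# dial, knob, guard
print("dial c",plane("top",f([(629,288)],185,170,4),.034),plane("side",f([(543,468)],220,160,4),.034))
print("mark",plane("top",f([(566,288)],185,170,4),.034),plane("side",f([(488,428)],220,160,4),.034))
print("pointer ends",plane("top",f([(631,279),(620,304)],185,170,4),.067))
print("fin top",plane("top",f([(652,108),(642,108),(650,160),(638,160)],185,170,4),.102))
E
```

```text
tray top [ 652.8 -155.    88.    88.6   65.3]
tray top [ 487.1 -392.6   88.    87.9   73.7]
[[0.4426, 0.2216], [0.43, 0.1335], [0.3847, 0.1397], [0.3977, 0.2288]] c [0.4137 0.1809 0.006 ] len [0.089, 0.0458, 0.0901, 0.0455] ang -98.1 -98.3
[[0.445, 0.2243], [0.434, 0.1373], [0.3895, 0.141], [0.4029, 0.2307]] c [0.4179 0.1833 0.006 ] len [0.0877, 0.0447, 0.0908, 0.0427] ang -97.2 -98.5
[[0.443, 0.3287], [0.4281, 0.2307], [0.413, 0.2318], [0.4272, 0.3289]] c [0.4278 0.28   0.072 ] len [0.0992, 0.0151, 0.0982, 0.0158] ang -98.7 -98.3
[[0.4439, 0.3277], [0.4311, 0.2298], [0.4139, 0.2321], [0.4321, 0.3298]] c [0.4303 0.2798 0.072 ] len [0.0988, 0.0174, 0.0993, 0.012] ang -97.4 -100.6
tri handle [[0.4437 0.3285 0.0714 0.0012]
 [0.4294 0.2299 0.0724 0.0031]
 [0.4132 0.2316 0.0726 0.0007]
 [0.4286 0.3277 0.0745 0.004 ]]
[[0.7, 0.4156], [0.6715, 0.068], [0.5054, 0.0796], [0.53, 0.4284]] c [0.6017 0.2479 0.056 ] len [0.3487, 0.1665, 0.3497, 0.1705] ang -94.7 -94.0
[[0.5337, 0.428], [0.7016, 0.4164], [0.6743, 0.0714], [0.5068, 0.0813]] c [0.6041 0.2493 0.056 ] len [0.1683, 0.3461, 0.1678, 0.347
[... 352 characters left out ...]
.4041, 0.6224], [0.3175, 0.5292], [0.2902, 0.5645], [0.3706, 0.6576]] c [0.3456 0.5934 0.003 ] len [0.1272, 0.0446, 0.1231, 0.0486] ang -132.9 -130.8
[[0.256, 0.2598], [0.1882, 0.2448], [0.1784, 0.2773], [0.2462, 0.2924]] c [0.2172 0.2686 0.003 ] len [0.0694, 0.0339, 0.0694, 0.0341] ang -167.6 -167.4
dial c [[0.5357286  0.01673588 0.034     ]] [[0.53936546 0.01570234 0.034     ]]
mark [[0.53391871 0.06047025 0.034     ]] [[0.53737794 0.06306152 0.034     ]]
pointer ends [[0.53423717 0.01671285 0.067     ]
 [0.51645246 0.02364306 0.067     ]]
fin top [[0.64570654 0.0073507  0.102     ]
 [0.64541652 0.01413881 0.102     ]
 [0.60890236 0.00766897 0.102     ]
 [0.60855955 0.0157701  0.102     ]]
```

```bash
cat > go.py <<'E'
import sys
from h import *
from scipy.spatial.transform import Rotation as Ro
# usage: go.py x y z psi(deg)  -> tool-axes delta from measured pose
o=sensors.get_obs(); x,y,z,p=map(float,sys.argv[1:5])
c,s=np.cos(np.radians(p)),np.sin(np.radians(p))
Rt=np.array([[c,s,0],[s,-c,0],[0,0,-1.]]); R=o["tcp_rot"]
d=R.T@(np.array([x,y,z])-o["eef_pos"]); rv=Ro.from_matrix(R.T@Rt).as_rotvec()
psi=np.degrees(np.arctan2(R[1,0],R[0,0]))
print("t",round(o["clock"],2),"pos",o["eef_pos"].round(4),"psi",psi.round(2),"tilt",(R[:2,2]*57.3).round(2),"F",o["ft_force"].round(1),"w",round(o["gripper_width"],4),"q",o["q"].round(0))
print("d",d.round(4),"rv",rv.round(4))
E
python3 go.py .4265 .2608 .25 81.8
```

```text
t 0.1 pos [0.2232 0.6101 0.3017] psi 159.9 tilt [-0.05 -0.08] F [ 0.1 -1.   0.6] w 0.094 q [ 60.  14.  89.   0.  77. -10.]
d [-0.311  -0.2581  0.052 ] rv [-1.6000e-03  9.0000e-04  1.3632e+00]
```

Call:
{"method": "apply_moves", "body": {"commands": [-0.031, -0.026, 0.005, 0, 0, 0.12, 0.05, -0.062, -0.052, 0.01, 0, 0, 0.24, 0.05, -0.093, -0.078, 0.015, 0, 0, 0.36, 0.05, -0.124, -0.104, 0.02, 0, 0, 0.48, 0.05, -0.155, -0.13, 0.025, 0, 0, 0.6, 0.05, -0.187, -0.155, 0.03, 0, 0, 0.72, 0.05, -0.218, -0.181, 0.035, 0, 0, 0.84, 0.05, -0.249, -0.206, 0.04, 0, 0, 0.96, 0.05, -0.28, -0.232, 0.046, 0, 0, 1.08, 0.05, -0.311, -0.258, 0.052, 0, 0, 1.2, 0.05], "grip_force": 40}}

```text
clock: 0.93
eef_pos: [0.4271, 0.2594, 0.2503]
tcp_rot: [[-0.014, 1.0, 0.0], [1.0, 0.014, 0.0], [0.0, 0.0, -1.0]]
ft_force: [0.2, -0.1, -0.5]
gripper_width: 0.0497
```

```bash
python3 go.py .4265 .2608 .16 81.8
```

```text
t 0.93 pos [0.4271 0.2594 0.2503] psi 90.82 tilt [0. 0.] F [ 0.2 -0.1 -0.5] w 0.0497 q [ 18.  -3. 114.   0.  70.  17.]
d [ 0.0014 -0.0006  0.0903] rv [ 0.     -0.      0.1574]
```

Call:
{"method": "apply_moves", "body": {"commands": [0.001, 0, 0.02, 0, 0, 0.08, 0.05, 0.001, -0.001, 0.045, 0, 0, 0.157, 0.05, 0.001, -0.001, 0.07, 0, 0, 0.157, 0.05, 0.001, -0.001, 0.09, 0, 0, 0.157, 0.05, 0.001, -0.001, 0.09, 0, 0, 0.157, 0.05, 0.001, -0.001, 0.09, 0, 0, 0.157, 0.05, 0.001, -0.001, 0.09, 0, 0, 0.157, 0.05]}}

```text
clock: 1.52
eef_pos: [0.4263, 0.2625, 0.1617]
tcp_rot: [[0.136, 0.991, 0.001], [0.991, -0.136, 0.0], [0.001, 0.001, -1.0]]
ft_force: [-0.2, -0.1, 0.1]
gripper_width: 0.0502
```

```bash
python3 go.py .4265 .2608 .136 81.8
python3 - <<'E'
from h import *
s=optics.capture("side")[:,:,::-1];t=optics.capture("top")[:,:,::-1]
a=s[180:310,210:330];b=t[230:330,200:330]
cv2.imwrite("pics/g1.png",np.hstack([cv2.resize(a,(400,433)),cv2.resize(b,(400,433))]))
E
```

```text
t 1.52 pos [0.4263 0.2625 0.1617] psi 82.16 tilt [0.08 0.03] F [-0.2 -0.1  0.1] w 0.0502 q [ 19.   4. 116.   0.  59.  26.]
d [-0.0017  0.0004  0.0257] rv [ 0.0013 -0.0007  0.0063]
```

View pics/g1.png

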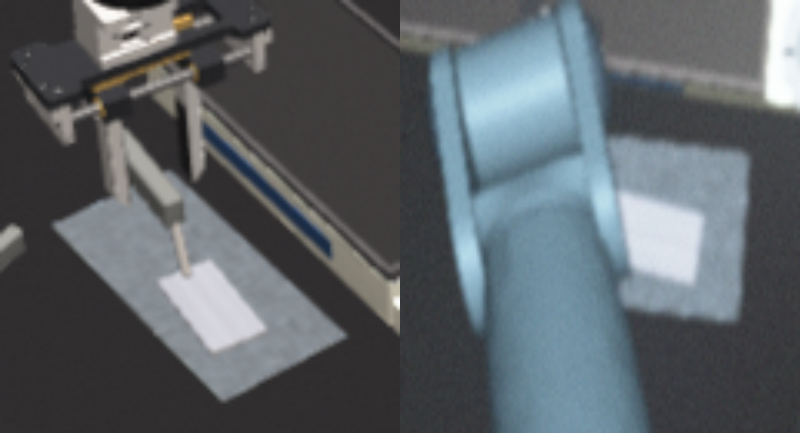

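The fingers straddle the handle, so I'll descend and grip.

Call:
{"method": "apply_moves", "body": {"commands": [-0.001, 0, 0.015, 0, 0, 0, 0.05, -0.002, 0, 0.026, 0, 0, 0.005, 0.05, -0.002, 0, 0.026, 0, 0, 0.005, 0.05, -0.002, 0, 0.026, 0, 0, 0.005, 0.01, -0.002, 0, 0.026, 0, 0, 0.005, 0.01, -0.002, 0, 0.026, 0, 0, 0.005, 0.01, -0.002, 0, 0.026, 0, 0, 0.005, 0.01, -0.002, 0, 0.026, 0, 0, 0.005, 0.01, -0.002, 0, 0.026, 0, 0, 0.005, 0.01], "grip_force": 50}}

```text
clock: 2.37
eef_pos: [0.4257, 0.2604, 0.1351]
tcp_rot: [[0.141, 0.99, 0.001], [0.99, -0.141, 0.0], [0.0, 0.001, -1.0]]
ft_force: [0.3, 0.3, 0.7]
gripper_width: 0.0179
```

```bash
python3 go.py .4265 .2608 .236 81.8
```

```text
t 2.37 pos [0.4257 0.2604 0.1351] psi 81.87 tilt [0.05 0.02] F [0.3 0.3 0.7] w 0.0179 q [ 18.   7. 117.   0.  56.  27.]
d [ 0.0006  0.0008 -0.1009] rv [ 0.0008 -0.0004  0.0012]
```

Call:
{"method": "apply_moves", "body": {"commands": [0, 0, -0.01, 0, 0, 0, 0.01, 0, 0, -0.025, 0, 0, 0, 0.01, 0, 0, -0.045, 0, 0, 0, 0.01, 0, 0, -0.065, 0, 0, 0, 0.01, 0, 0, -0.085, 0, 0, 0, 0.01, 0, 0, -0.1, 0, 0, 0, 0.01, 0, 0, -0.1, 0, 0, 0, 0.01]}}

```text
clock: 2.95
eef_pos: [0.427, 0.2609, 0.2386]
tcp_rot: [[0.141, 0.99, 0.007], [0.99, -0.141, 0.002], [0.003, 0.006, -1.0]]
ft_force: [0.5, -0.1, -1.1]
gripper_width: 0.0174
```

```bash
python3 go.py .489 -.08 .22 155.3
```

```text
t 2.95 pos [0.427  0.2609 0.2386] psi 81.87 tilt [0.38 0.13] F [ 0.5 -0.1 -1.1] w 0.0174 q [ 18.  -2. 114.   0.  68.  27.]
d [-0.3287  0.1095  0.0182] rv [ 7.4000e-03  1.2000e-03 -1.2816e+00]
```

Call:
{"method": "apply_moves", "body": {"commands": [-0.02, 0.006, 0.001, 0, 0, -0.06, 0.01, -0.05, 0.017, 0.003, 0, 0, -0.16, 0.01, -0.08, 0.027, 0.004, 0, 0, -0.26, 0.01, -0.11, 0.037, 0.006, 0, 0, -0.36, 0.01, -0.14, 0.047, 0.008, 0, 0, -0.46, 0.01, -0.17, 0.057, 0.009, 0, 0, -0.56, 0.01, -0.2, 0.067, 0.011, 0, 0, -0.66, 0.01, -0.23, 0.077, 0.013, 0, 0, -0.76, 0.01, -0.255, 0.085, 0.014, 0, 0, -0.86, 0.01, -0.28, 0.093, 0.016, 0, 0, -0.96, 0.01]}}

```text
clock: 3.78
eef_pos: [0.4773, -0.0315, 0.2177]
tcp_rot: [[-0.733, 0.681, -0.002], [0.681, 0.733, 0.001], [0.002, -0.001, -1.0]]
ft_force: [0.3, -0.2, -1.7]
gripper_width: 0.0178
```

```bash
python3 go.py .489 -.08 .21 155.3
```

```text
t 3.78 pos [ 0.4773 -0.0315  0.2177] psi 137.11 tilt [-0.1   0.04] F [ 0.3 -0.2 -1.7] w 0.0178 q [-17.  -4. 118.   0.  66. -65.]
d [-0.0416 -0.0276  0.0076] rv [-0.0004 -0.0018 -0.3174]
```

Call:
{"method": "apply_moves", "body": {"commands": [-0.015, -0.01, 0.003, 0, 0, -0.1, 0.01, -0.03, -0.02, 0.005, 0, 0, -0.2, 0.01, -0.04, -0.026, 0.007, 0, 0, -0.28, 0.01, -0.0416, -0.0276, 0.0076, 0, 0, -0.3174, 0.01, -0.0416, -0.0276, 0.0076, 0, 0, -0.3174, 0.01, -0.0416, -0.0276, 0.0076, 0, 0, -0.3174, 0.01, -0.0416, -0.0276, 0.0076, 0, 0, -0.3174, 0.01, -0.0416, -0.0276, 0.0076, 0, 0, -0.3174, 0.01]}}

```text
clock: 4.45
eef_pos: [0.4891, -0.0781, 0.2108]
tcp_rot: [[-0.907, 0.422, -0.001], [0.422, 0.907, 0.0], [0.001, -0.0, -1.0]]
ft_force: [-0.5, -0.1, -1.9]
gripper_width: 0.0178
```

```bash
python3 go.py .489 -.08 .16 155.3
python3 - <<'E'
from h import *
s=optics.capture("side")[:,:,::-1];t=optics.capture("top")[:,:,::-1]
cv2.imwrite("pics/s2.png",s);cv2.imwrite("pics/t2.png",t)
crop(s,340,200,180,150,4,"pics/s2c.png");crop(t,310,150,190,140,4,"pics/t2c.png")
E
```

```text
t 4.45 pos [ 0.4891 -0.0781  0.2108] psi 155.06 tilt [-0.03  0.01] F [-0.5 -0.1 -1.9] w 0.0178 q [-22.  -1. 116.   0.  65. -87.]
d [-0.0007 -0.0018  0.0508] rv [-0.     -0.0006 -0.0042]
```

View pics/s2c.png

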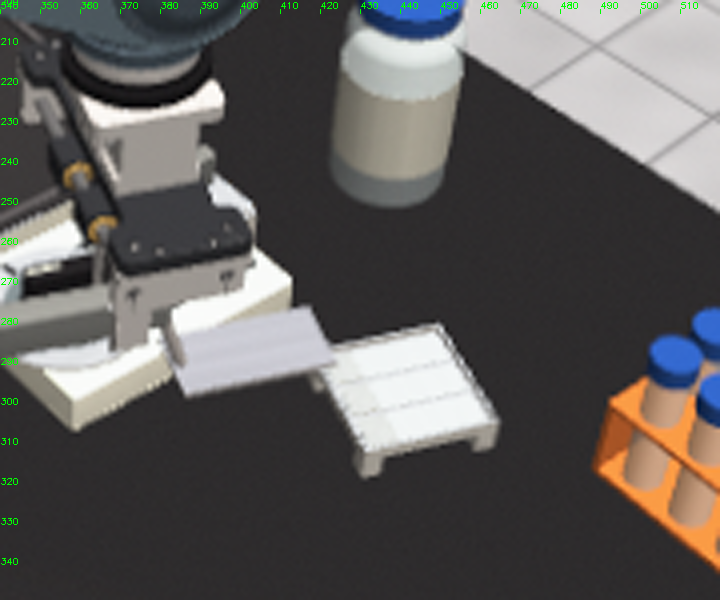

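View pics/t2c.png

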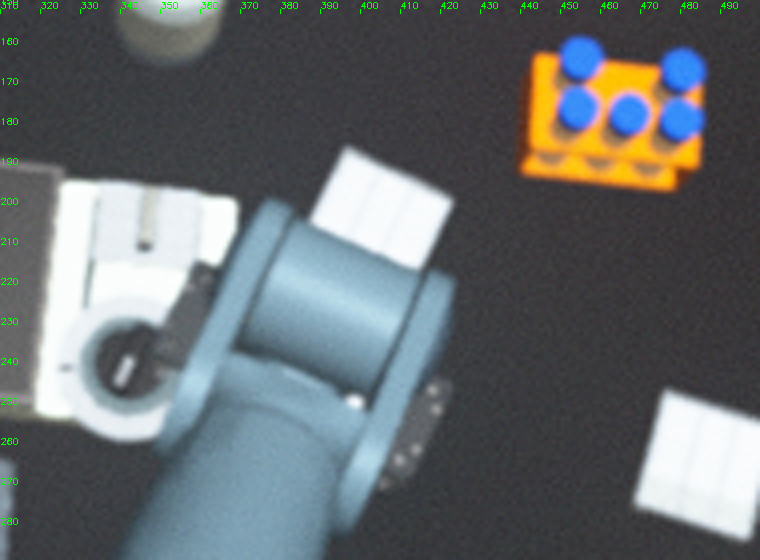

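Run:
```python
from m import *
f=lambda L,ox,oy,k:[(ox+a/k,oy+b/k) for a,b in L]
P=plane("side",f([(308,307),(333,360),(187,396)],340,200,4),.081);print("meas",P.round(4))
print(np.linalg.norm(np.diff(P,axis=0),axis=1))
h=np.radians(155.06-180);u=np.array([np.cos(h),np.sin(h)]);v=np.array([-u[1],u[0]]);g=np.array([.4891,-.0781])
for a,b in[(125,23),(125,-23),(35,-23)]:print("exp",(g+u*a/1000+v*b/1000).round(4))
# tray, side: rim-top corners z .022
T=plane("side",f([(325,348),(438,324),(498,418),(366,455)],340,200,4),.022);print("tray side",T.round(4),T.mean(0).round(4),np.linalg.norm(T-np.roll(T,1,0),axis=1).round(4))
t=cv2.imread("pics/t2.png")
T=plane("top",f([(347,147),(453,202),(417,270)],310,150,4),.022);print(T.round(4))
T0=plane("top",f([(88,147),(194,200),(142,302),(36,250)],375,150,4),.022);print("tray top",T0.round(4),T0.mean(0).round(4),np.linalg.norm(T0-np.roll(T0,1,0),axis=1).round(4))
print(plane("top",f([(404,390),(518,428),(488,541),(374,506)],375,150,4),.022).mean(0), plane("side",f([(117,363),(220,320),(290,410),(185,455)],405,270,3),.022).mean(0))
```

```text
meas [[ 0.6126 -0.1094  0.081 ]
 [ 0.5923 -0.1479  0.081 ]
 [ 0.5109 -0.1146  0.081 ]]
[0.04349498 0.08793896]
exp [ 0.6121 -0.11  ]
exp [ 0.5927 -0.1517]
exp [ 0.5111 -0.1137]
tray side [[ 0.6435 -0.1019  0.022 ]
 [ 0.7105 -0.1327  0.022 ]
 [ 0.6784 -0.2076  0.022 ]
 [ 0.5985 -0.1766  0.022 ]] [ 0.6577 -0.1547  0.022 ] [0.0872 0.0737 0.0815 0.0857]
[[ 0.708  -0.1352  0.022 ]
 [ 0.6701 -0.2118  0.022 ]
 [ 0.6185 -0.1859  0.022 ]]
tray top [[ 0.708  -0.1359  0.022 ]
 [ 0.6717 -0.2126  0.022 ]
 [ 0.5945 -0.1753  0.022 ]
 [ 0.6294 -0.0995  0.022 ]] [ 0.6509 -0.1558  0.022 ] [0.0866 0.0848 0.0857 0.0835]
[ 0.48480395 -0.39294551  0.022     ] [ 0.49062024 -0.39139466  0.022     ]
```

Run:
```python
from m import *
s=cv2.imread("pics/side0.png");crop(s,410,275,62,48,12,"pics/c5.png")
```

```text
(no output)
```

View pics/c5.png

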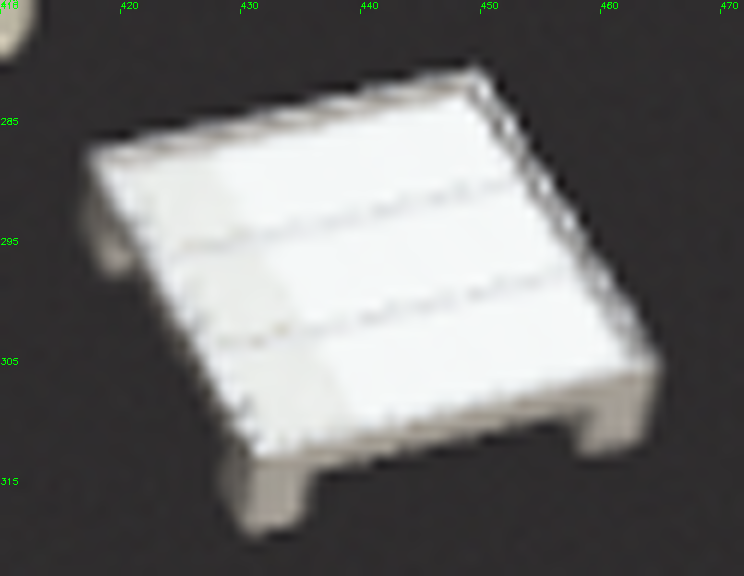

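Run:
```python
from m import *
f=lambda L,ox,oy,k:[(ox+a/k,oy+b/k) for a,b in L]
S=f([(90,150),(480,70),(658,365),(250,462)],410,275,12)
T=plane("side",S,.022);print(T.round(4),T.mean(0).round(4),np.linalg.norm(T-np.roll(T,1,0),axis=1).round(4))
D=f([(36,250),(88,147),(194,200),(142,302)],375,150,4)
D=[D[3],D[0],D[1],D[2]]
for k in range(4):
  r=tri(S,D[k:]+D[:k]); 
  if r[:,3].max()<.012: print(r.round(4),r.mean(0))
for i in range(4):
  e=T[(i+1)%4]-T[i];print(np.degrees(np.arctan2(e[1],e[0])).round(1))
```

```text
[[ 0.6355 -0.0972  0.022 ]
 [ 0.7119 -0.1331  0.022 ]
 [ 0.6767 -0.21    0.022 ]
 [ 0.5979 -0.1751  0.022 ]] [ 0.6555 -0.1539  0.022 ] [0.0864 0.0844 0.0846 0.0862]
[[ 0.6294 -0.0999  0.0274  0.0035]
 [ 0.7069 -0.1357  0.0268  0.0013]
 [ 0.6709 -0.2124  0.0275  0.0023]
 [ 0.595  -0.1757  0.0241  0.0025]] [ 0.65056835 -0.15593512  0.0264526   0.00240874]
-25.2
-114.6
156.1
64.2
```

```bash
python3 go.py .488 -.079 .1365 155.3
```

```text
t 4.55 pos [ 0.4893 -0.0782  0.211 ] psi 155.07 tilt [-0.  0.] F [ 0.  -0.6 -1.5] w 0.0178 q [-22.  -1. 116.   0.  65. -87.]
d [ 0.0009 -0.0012  0.0745] rv [ 0.     -0.0001 -0.004 ]
```

Call:
{"method": "apply_moves", "body": {"commands": [0.001, -0.001, 0.01, 0, 0, -0.004, 0.01, 0.001, -0.001, 0.025, 0, 0, -0.004, 0.01, 0.001, -0.001, 0.04, 0, 0, -0.004, 0.01, 0.001, -0.001, 0.055, 0, 0, -0.004, 0.01, 0.001, -0.001, 0.067, 0, 0, -0.004, 0.01, 0.001, -0.001, 0.074, 0, 0, -0.004, 0.01, 0.001, -0.001, 0.074, 0, 0, -0.004, 0.01, 0.001, -0.001, 0.074, 0, 0, -0.004, 0.01]}}

```text
clock: 5.22
eef_pos: [0.4879, -0.0791, 0.1368]
tcp_rot: [[-0.908, 0.418, -0.001], [0.418, 0.908, 0.0], [0.001, -0.0, -1.0]]
ft_force: [0.2, -0.2, -1.3]
gripper_width: 0.0178
```

```bash
python3 go.py .577 -.1199 .1365 155.3
python3 - <<'E'
from h import *
s=optics.capture("side")[:,:,::-1]
cv2.imwrite("pics/s3.png",s)
crop(s,370,265,105,65,7,"pics/s3c.png")
E
```

```text
t 5.22 pos [ 0.4879 -0.0791  0.1368] psi 155.29 tilt [-0.04  0.01] F [ 0.2 -0.2 -1.3] w 0.0178 q [-22.   6. 118.  -0.  56. -88.]
d [-0.098   0.0001  0.0002] rv [-0.0001 -0.0007 -0.0002]
```

View pics/s3c.png

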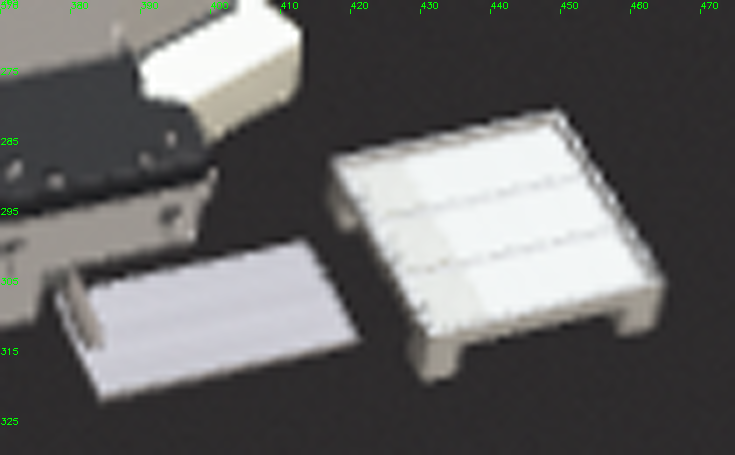

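Run:
```python
from m import *
f=lambda L,ox,oy,k:[(ox+a/k,oy+b/k) for a,b in L]
B=plane("side",f([(305,240),(360,340),(102,400)],370,265,7),.0075);print(B.round(4))
T=plane("side",f([(333,158),(560,110),(664,283),(428,338)],370,265,7),.022);print(T.mean(0))
F=plane("side",f([(426,382),(334,215)],370,265,7),.0);print(F)
h=np.radians(-24.7);u=np.array([np.cos(h),np.sin(h)]);v=np.array([-u[1],u[0]])
c=T.mean(0)[:2]
print("blade lat",(B[:2,:2]-c)@v, "lon",(B[:2,:2]-c)@u,"rear",(B[2,:2]-c)@v,"tray",(T[:,:2]-c)@v)
```

```text
[[ 0.6114 -0.1093  0.0075]
 [ 0.5923 -0.1529  0.0075]
 [ 0.5092 -0.1162  0.0075]]
[ 0.65581212 -0.15387201  0.022     ]
[[ 0.60076093 -0.17595531  0.        ]
 [ 0.63331659 -0.10302027  0.        ]]
blade lat [ 0.02198943 -0.02569971] lon [-0.05894475 -0.05813705] rear -0.027000421246342835 tray [ 0.04269152  0.04266223 -0.04232274 -0.04303101]
```

Call:
{"method": "apply_moves", "body": {"commands": [-0.004, 0.0015, 0, 0, 0, 0, 0.01, -0.012, 0.0015, 0, 0, 0, 0, 0.01, -0.022, 0.0015, 0, 0, 0, 0, 0.01, -0.034, 0.0015, 0, 0, 0, 0, 0.01, -0.046, 0.0015, 0, 0, 0, 0, 0.01, -0.058, 0.0015, 0, 0, 0, 0, 0.01, -0.068, 0.0015, 0, 0, 0, 0, 0.01, -0.076, 0.0015, 0, 0, 0, 0, 0.01, -0.08, 0.0015, 0, 0, 0, 0, 0.01, -0.08, 0.0015, 0, 0, 0, 0, 0.01]}}

```text
clock: 6.1
eef_pos: [0.5622, -0.1117, 0.1372]
tcp_rot: [[-0.908, 0.418, 0.001], [0.418, 0.908, -0.0], [-0.001, 0.0, -1.0]]
ft_force: [-0.3, -1.1, -1.3]
gripper_width: 0.0175
```

```bash
python3 go.py .577 -.1185 .1365 155.3
python3 - <<'E'
from h import *
s=optics.capture("side")[:,:,::-1]
crop(s,370,265,105,65,7,"pics/s4c.png")
E
```

```text
t 6.1 pos [ 0.5622 -0.1117  0.1372] psi 155.27 tilt [ 0.04 -0.02] F [-0.3 -1.1 -1.3] w 0.0175 q [-23.  16. 106.  -0.  58. -88.]
d [-0.0162  0.      0.0007] rv [ 0.      0.0007 -0.0005]
```

View pics/s4c.png

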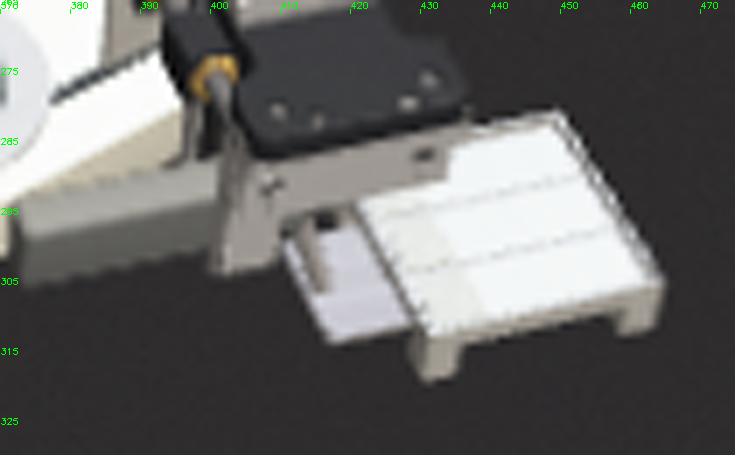

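The blade is under tray 1 and the tray hasn't moved; its right corner is still at about (465,305). I'll finish the insertion and lift.

Call:
{"method": "apply_moves", "body": {"commands": [-0.004, 0, 0, 0, 0, 0, 0.01, -0.009, 0, 0, 0, 0, 0, 0.01, -0.013, 0, 0, 0, 0, 0, 0.01, -0.017, 0, 0, 0, 0, 0, 0.01, -0.017, 0, 0, 0, 0, 0, 0.01, -0.017, 0, 0, 0, 0, 0, 0.01], "grip_force": 60}}

```text
clock: 6.65
eef_pos: [0.577, -0.1185, 0.1371]
tcp_rot: [[-0.908, 0.418, -0.0], [0.418, 0.908, 0.0], [0.0, 0.0, -1.0]]
ft_force: [-0.1, -0.1, -2.4]
gripper_width: 0.0178
```

```bash
python3 go.py .577 -.1185 .1865 155.3
python3 - <<'E'
from h import *
s=optics.capture("side")[:,:,::-1]
crop(s,370,265,105,65,7,"pics/s5c.png")
E
```

```text
t 6.65 pos [ 0.577  -0.1185  0.1371] psi 155.28 tilt [-0.  0.] F [-0.1 -0.1 -2.4] w 0.0178 q [-23.  18. 104.   0.  59. -88.]
d [-0.     -0.     -0.0494] rv [ 0.     -0.     -0.0004]
```

View pics/s5c.png

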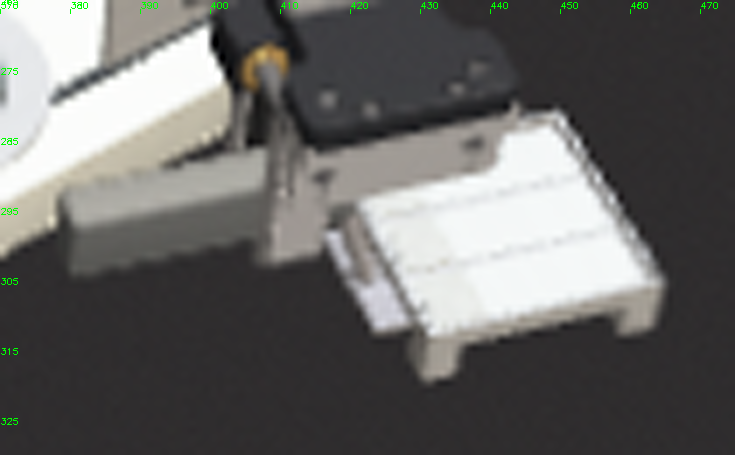

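Call:
{"method": "apply_moves", "body": {"commands": [0, 0, -0.002, 0, 0, 0, 0.01, 0, 0, -0.005, 0, 0, 0, 0.01, 0, 0, -0.009, 0, 0, 0, 0.01, 0, 0, -0.014, 0, 0, 0, 0.01, 0, 0, -0.02, 0, 0, 0, 0.01, 0, 0, -0.026, 0, 0, 0, 0.01, 0, 0, -0.032, 0, 0, 0, 0.01, 0, 0, -0.037, 0, 0, 0, 0.01, 0, 0, -0.04, 0, 0, 0, 0.01, 0, 0, -0.04, 0, 0, 0, 0.01]}}

```text
clock: 7.53
eef_pos: [0.5773, -0.1185, 0.1782]
tcp_rot: [[-0.908, 0.418, 0.002], [0.418, 0.908, -0.001], [-0.002, 0.0, -1.0]]
ft_force: [1.2, -0.4, -2.4]
gripper_width: 0.0176
```

```bash
python3 go.py .577 -.1185 .29 155.3
python3 - <<'E'
from h import *
s=optics.capture("side")[:,:,::-1]
crop(s,370,245,105,75,7,"pics/s6c.png")
E
```

```text
t 7.53 pos [ 0.5773 -0.1185  0.1782] psi 155.28 tilt [ 0.09 -0.04] F [ 1.2 -0.4 -2.4] w 0.0176 q [-23.  14. 103.   0.  63. -88.]
d [ 1.000e-04 -1.000e-04 -1.118e-01] rv [ 0.0001  0.0018 -0.0003]
```

View pics/s6c.png

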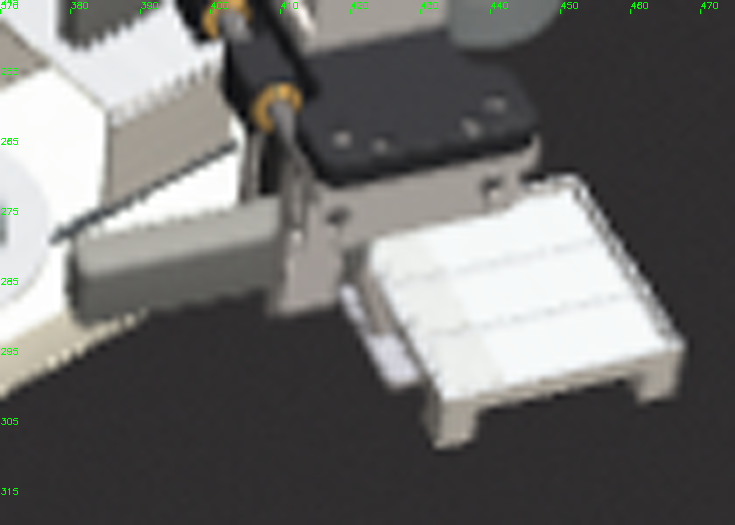

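Call:
{"method": "apply_moves", "body": {"commands": [0, 0, -0.003, 0, 0, 0, 0.01, 0, 0, -0.008, 0, 0, 0, 0.01, 0.002, 0, -0.016, 0, 0, 0, 0.01, 0.005, 0, -0.026, 0, 0, 0, 0.01, 0.009, 0, -0.038, 0, 0, 0, 0.01, 0.013, 0, -0.05, 0, 0, 0, 0.01, 0.017, 0, -0.062, 0, 0, 0, 0.01, 0.021, 0, -0.074, 0, 0, 0, 0.01, 0.023, 0, -0.084, 0, 0, 0, 0.01, 0.024, 0, -0.09, 0, 0, 0, 0.01]}}

```text
clock: 8.42
eef_pos: [0.5551, -0.1083, 0.2693]
tcp_rot: [[-0.908, 0.418, 0.002], [0.418, 0.908, -0.001], [-0.003, 0.0, -1.0]]
ft_force: [0.5, -0.4, -3.1]
gripper_width: 0.0176
```

```bash
python3 go.py .523 .3244 .27 176
```

```text
t 8.42 pos [ 0.5551 -0.1083  0.2693] psi 155.29 tilt [ 0.14 -0.06] F [ 0.5 -0.4 -3.1] w 0.0176 q [-23.   5. 104.   0.  72. -88.]
d [ 0.2101  0.3796 -0.0012] rv [-0.0004  0.0026 -0.3615]
```

Call:
{"method": "apply_moves", "body": {"commands": [0.001, 0.002, 0, 0, 0, -0.002, 0.01, 0.003, 0.006, 0, 0, 0, -0.005, 0.01, 0.006, 0.011, 0, 0, 0, -0.01, 0.01, 0.011, 0.019, 0, 0, 0, -0.018, 0.01, 0.016, 0.029, 0, 0, 0, -0.027, 0.01, 0.022, 0.04, 0, 0, 0, -0.038, 0.01, 0.029, 0.052, 0, 0, 0, -0.05, 0.01, 0.036, 0.065, 0, 0, 0, -0.062, 0.01, 0.043, 0.078, 0, 0, 0, -0.074, 0.01, 0.05, 0.091, 0, 0, 0, -0.087, 0.01]}}

```text
clock: 9.25
eef_pos: [0.5473, -0.0028, 0.2669]
tcp_rot: [[-0.942, 0.336, -0.0], [0.336, 0.942, 0.0], [0.0, 0.0, -1.0]]
ft_force: [0.4, 0.2, -3.1]
gripper_width: 0.018
```

```bash
python3 go.py .523 .3244 .27 176
```

```text
t 9.25 pos [ 0.5473 -0.0028  0.2669] psi 160.38 tilt [-0.02  0.02] F [ 0.4  0.2 -3.1] w 0.018 q [-12.   2. 106.   0.  72. -83.]
d [ 0.1327  0.3001 -0.003 ] rv [ 2.000e-04 -3.000e-04 -2.726e-01]
```

Call:
{"method": "apply_moves", "body": {"commands": [0.006, 0.014, 0, 0, 0, -0.013, 0.01, 0.013, 0.029, 0, 0, 0, -0.026, 0.01, 0.02, 0.044, 0, 0, 0, -0.04, 0.01, 0.026, 0.06, -0.001, 0, 0, -0.054, 0.01, 0.033, 0.075, -0.001, 0, 0, -0.068, 0.01, 0.04, 0.09, -0.001, 0, 0, -0.082, 0.01, 0.046, 0.105, -0.002, 0, 0, -0.095, 0.01, 0.053, 0.12, -0.002, 0, 0, -0.109, 0.01, 0.06, 0.135, -0.002, 0, 0, -0.122, 0.01, 0.066, 0.15, -0.003, 0, 0, -0.136, 0.01]}}

```text
clock: 10.08
eef_pos: [0.5352, 0.1608, 0.2698]
tcp_rot: [[-0.979, 0.205, -0.001], [0.205, 0.979, 0.0], [0.001, 0.0, -1.0]]
ft_force: [0.3, -0.1, -2.1]
gripper_width: 0.018
```

```bash
python3 go.py .523 .3244 .27 176
```

```text
t 10.08 pos [0.5352 0.1608 0.2698] psi 168.19 tilt [-0.04  0.01] F [ 0.3 -0.1 -2.1] w 0.018 q [  5.   4. 104.   0.  72. -73.]
d [ 0.0455  0.1577 -0.0002] rv [ 1.000e-04 -8.000e-04 -1.364e-01]
```

Call:
{"method": "apply_moves", "body": {"commands": [0.005, 0.016, 0, 0, 0, -0.014, 0.01, 0.009, 0.032, 0, 0, 0, -0.028, 0.01, 0.014, 0.048, 0, 0, 0, -0.042, 0.01, 0.018, 0.064, 0, 0, 0, -0.055, 0.01, 0.023, 0.08, 0, 0, 0, -0.069, 0.01, 0.028, 0.096, 0, 0, 0, -0.083, 0.01, 0.032, 0.111, 0, 0, 0, -0.096, 0.01, 0.036, 0.124, 0, 0, 0, -0.107, 0.01, 0.039, 0.135, 0, 0, 0, -0.117, 0.01, 0.042, 0.144, 0, 0, 0, -0.125, 0.01]}}

```text
clock: 10.92
eef_pos: [0.5244, 0.3098, 0.27]
tcp_rot: [[-0.997, 0.082, -0.0], [0.082, 0.997, 0.0], [0.0, 0.0, -1.0]]
ft_force: [-0.0, 0.3, -2.7]
gripper_width: 0.018
```

```bash
python3 go.py .523 .3244 .22 176
```

```text
t 10.92 pos [0.5244 0.3098 0.27  ] psi 175.32 tilt [-0.01  0.  ] F [-0.   0.3 -2.7] w 0.018 q [ 20.  10.  97.   0.  73. -65.]
d [0.0025 0.0144 0.05  ] rv [ 0.     -0.0001 -0.0118]
```

Call:
{"method": "apply_moves", "body": {"commands": [0.001, 0.006, 0.004, 0, 0, -0.005, 0.01, 0.002, 0.01, 0.01, 0, 0, -0.009, 0.01, 0.0025, 0.013, 0.018, 0, 0, -0.012, 0.01, 0.0025, 0.0144, 0.026, 0, 0, -0.012, 0.01, 0.0025, 0.0144, 0.034, 0, 0, -0.012, 0.01, 0.0025, 0.0144, 0.042, 0, 0, -0.012, 0.01, 0.0025, 0.0144, 0.048, 0, 0, -0.012, 0.01, 0.0025, 0.0144, 0.05, 0, 0, -0.012, 0.01, 0.0025, 0.0144, 0.05, 0, 0, -0.012, 0.01, 0.0025, 0.0144, 0.05, 0, 0, -0.012, 0.01]}}

```text
clock: 11.75
eef_pos: [0.5238, 0.3228, 0.2202]
tcp_rot: [[-0.997, 0.072, 0.0], [0.072, 0.997, 0.0], [-0.0, 0.0, -1.0]]
ft_force: [0.7, -0.1, -2.8]
gripper_width: 0.0176
```

```bash
python3 go.py .523 .3244 .195 176
python3 - <<'E'
from h import *
s=optics.capture("side")[:,:,::-1];t=optics.capture("top")[:,:,::-1]
cv2.imwrite("pics/s7.png",s);cv2.imwrite("pics/t7.png",t)
crop(s,230,140,200,150,4,"pics/s7c.png");crop(t,185,160,195,140,4,"pics/t7c.png")
E
```

```text
t 11.75 pos [0.5238 0.3228 0.2202] psi 175.9 tilt [0.02 0.  ] F [ 0.7 -0.1 -2.8] w 0.0176 q [ 21.  14.  98.  -0.  68. -65.]
d [0.0009 0.0016 0.0252] rv [ 0.0001  0.0003 -0.0018]
```

View pics/s7c.png

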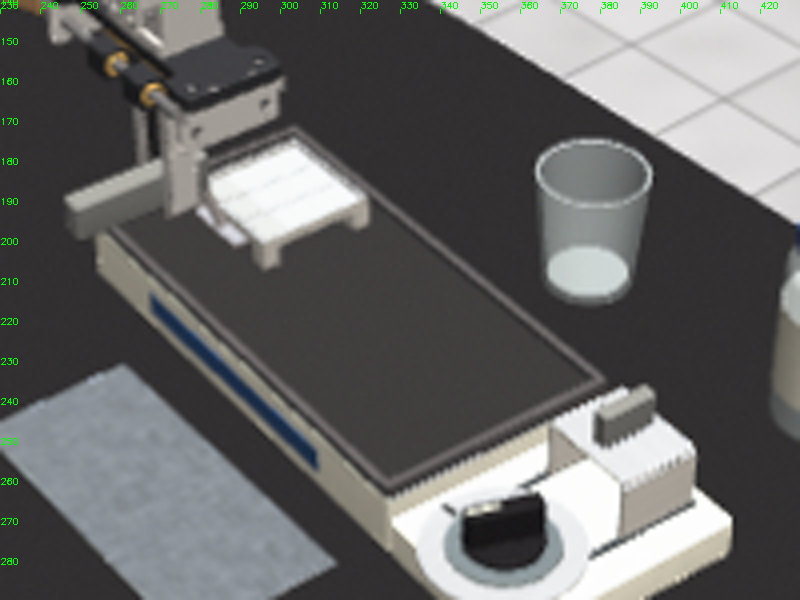

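View pics/t7c.png

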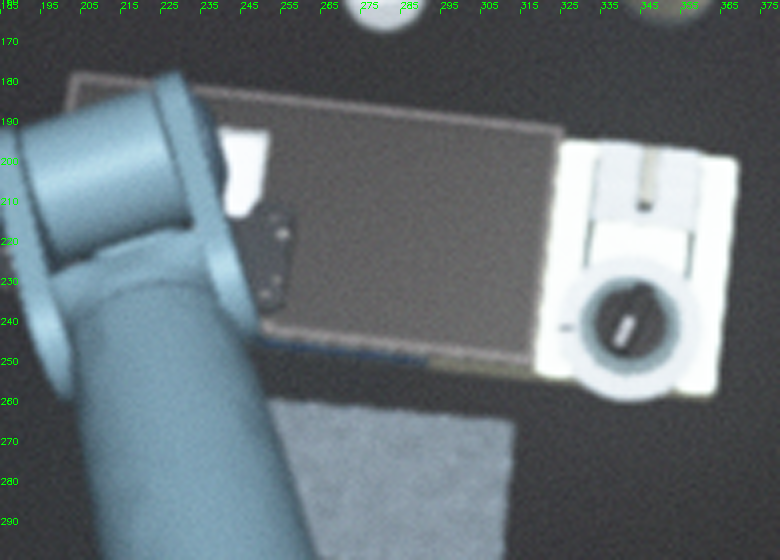

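Run:
```python
from m import *
f=lambda L,ox,oy,k:[(ox+a/k,oy+b/k) for a,b in L]
T=plane("side",f([(292,137),(369,202),(262,244)],230,140,4),.099);print(T.round(4),(T[0]+T[2])/2)
T=plane("top",f([(270,131)],185,160,4),.099);print(T)
c=np.array([.603,.2487]);a=np.radians(-4);u=np.array([np.cos(a),np.sin(a)]);v=np.array([-u[1],u[0]])
S=plane("side",f([(292,137),(369,202),(262,244)],230,140,4),.099)[:,:2]-c
print(S@u,S@v)
```

```text
[[0.654  0.3582 0.099 ]
 [0.6456 0.2662 0.099 ]
 [0.5637 0.2758 0.099 ]] [0.60884222 0.31700841 0.099     ]
[[0.64832458 0.26793411 0.099     ]]
[ 0.0432494   0.0412322  -0.04112333] [0.11281101 0.02039434 0.02428808]
```

Call:
{"method": "apply_moves", "body": {"commands": [0.001, 0.001, 0.003, 0, 0, -0.002, 0.01, 0.001, 0.001, 0.007, 0, 0, -0.002, 0.01, 0.001, 0.001, 0.011, 0, 0, -0.002, 0.01, 0.001, 0.001, 0.015, 0, 0, -0.002, 0.01, 0.001, 0.001, 0.019, 0, 0, -0.002, 0.01, 0.001, 0.001, 0.022, 0, 0, -0.002, 0.01, 0.001, 0.001, 0.0245, 0, 0, -0.002, 0.01, 0.001, 0.001, 0.026, 0, 0, -0.002, 0.01, 0.001, 0.001, 0.0275, 0, 0, -0.002, 0.01, 0.001, 0.001, 0.0275, 0, 0, -0.002, 0.01]}}

```text
clock: 12.68
eef_pos: [0.5227, 0.324, 0.1925]
tcp_rot: [[-0.998, 0.069, 0.0], [0.069, 0.998, 0.0], [-0.0, 0.0, -1.0]]
ft_force: [0.2, -0.7, -2.0]
gripper_width: 0.0177
```

Call:
{"method": "apply_moves", "body": {"commands": [0, 0, 0.001, 0, 0, 0, 0.01, 0, 0, 0.002, 0, 0, 0, 0.01, 0, 0, 0.003, 0, 0, 0, 0.01, 0, 0, 0.0035, 0, 0, 0, 0.01, 0, 0, 0.0035, 0, 0, 0, 0.01, 0, 0, 0.0035, 0, 0, 0, 0.01]}}

```text
clock: 13.18
eef_pos: [0.5226, 0.3239, 0.189]
tcp_rot: [[-0.998, 0.069, -0.0], [0.069, 0.998, -0.0], [0.0, -0.0, -1.0]]
ft_force: [-0.4, 0.3, -1.8]
gripper_width: 0.0171
```

```bash
python3 go.py .523 .3244 .189 176
python3 - <<'E'
from h import *
s=optics.capture("side")[:,:,::-1]
crop(s,245,150,90,70,8,"pics/s8c.png")
E
```

```text
t 13.18 pos [0.5226 0.3239 0.189 ] psi 176.02 tilt [-0. -0.] F [-0.4  0.3 -1.8] w 0.0171 q [ 21.  17.  99.  -0.  65. -65.]
d [-0.0003  0.0005  0.    ] rv [-0.     -0.      0.0004]
```

View pics/s8c.png

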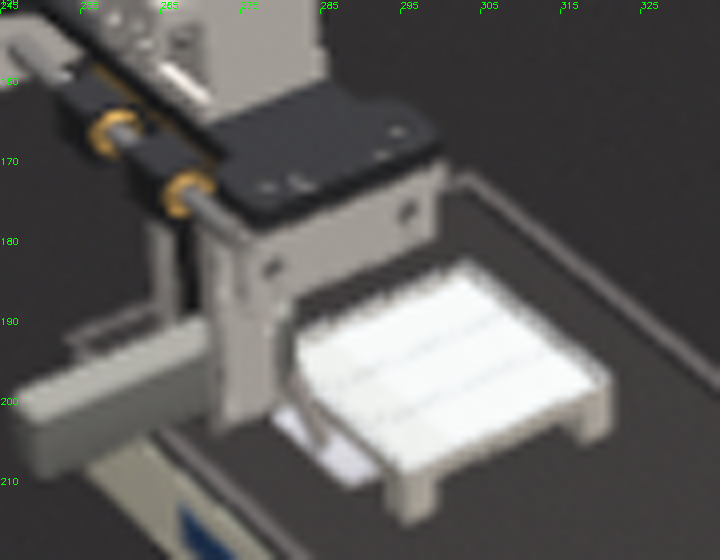

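Call:
{"method": "apply_moves", "body": {"commands": [0.002, 0, 0, 0, 0, 0, 0.01, 0.005, 0, 0, 0, 0, 0, 0.01, 0.01, 0, 0, 0, 0, 0, 0.01, 0.015, 0, 0, 0, 0, 0, 0.01, 0.018, 0, 0, 0, 0, 0, 0.01, 0.02, 0, 0, 0, 0, 0, 0.01, 0.02, 0, 0, 0, 0, 0, 0.01]}}

```text
clock: 13.82
eef_pos: [0.5021, 0.3254, 0.1891]
tcp_rot: [[-0.998, 0.069, -0.0], [0.069, 0.998, -0.0], [0.0, -0.0, -1.0]]
ft_force: [-0.2, 0.7, -2.1]
gripper_width: 0.0176
```

```bash
python3 go.py .523 .3244 .189 176
python3 - <<'E'
from h import *
s=optics.capture("side")[:,:,::-1]
crop(s,245,150,90,70,8,"pics/s9c.png")
E
```

```text
t 13.82 pos [0.5021 0.3254 0.1891] psi 176.05 tilt [-0.01 -0.  ] F [-0.2  0.7 -2.1] w 0.0176 q [ 22.  14. 101.   0.  64. -64.]
d [-0.0209  0.0004  0.0001] rv [-0.0001 -0.0002  0.0008]
```

View pics/s9c.png

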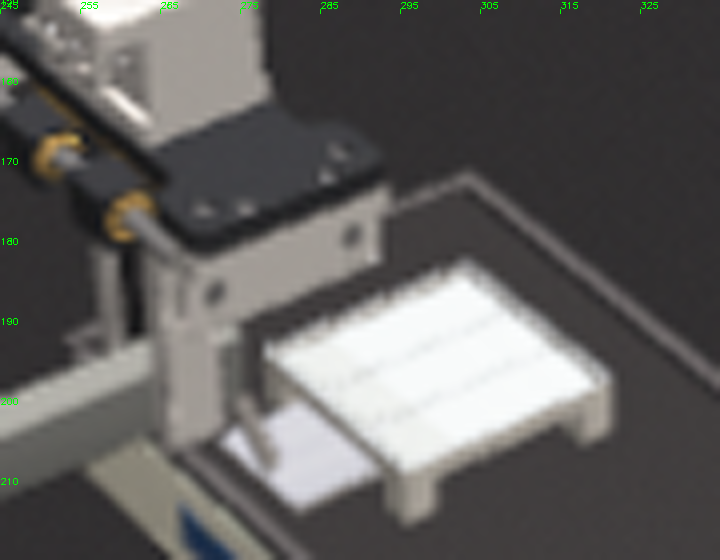

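Tray 1 stays put while the blade slides out: its corner at side (321,197) hasn't moved. Retracting fully.

Call:
{"method": "apply_moves", "body": {"commands": [0.004, 0, 0, 0, 0, 0, 0.01, 0.012, 0, 0, 0, 0, 0, 0.01, 0.022, 0, 0, 0, 0, 0, 0.01, 0.034, 0, 0, 0, 0, 0, 0.01, 0.046, 0, 0, 0, 0, 0, 0.01, 0.058, 0, 0, 0, 0, 0, 0.01, 0.07, 0, 0, 0, 0, 0, 0.01, 0.082, 0, 0, 0, 0, 0, 0.01, 0.092, 0, 0, 0, 0, 0, 0.01, 0.096, 0, 0, 0, 0, 0, 0.01]}}

```text
clock: 14.7
eef_pos: [0.4052, 0.3321, 0.1889]
tcp_rot: [[-0.998, 0.068, -0.001], [0.068, 0.998, -0.0], [0.001, -0.0, -1.0]]
ft_force: [-1.0, -0.3, -1.8]
gripper_width: 0.0176
```

```bash
python3 go.py .406 .332 .23 163.7
python3 - <<'E'
from m import *
s=optics.capture("side")[:,:,::-1];t=optics.capture("top")[:,:,::-1]
cv2.imwrite("pics/s10.png",s);cv2.imwrite("pics/t10.png",t)
a=cv2.resize(s[140:290,200:520],(800,375))
trays(np.ascontiguousarray(t),[(462,240,50,50)])
cv2.imwrite("pics/s10c.png",a)
E
```

```text
t 14.7 pos [0.4052 0.3321 0.1889] psi 176.08 tilt [-0.04 -0.01] F [-1.  -0.3 -1.8] w 0.0176 q [ 27.   5. 112.   0.  63. -59.]
d [-0.0008 -0.0001 -0.0411] rv [-0.0003 -0.0006  0.216 ]
tray top [ 486.9 -392.7   87.6   87.9   74.1]
```

View pics/s10.png

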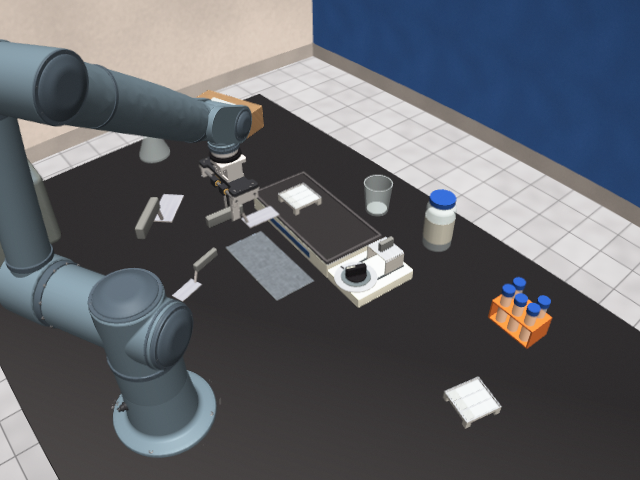

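View pics/t10.png

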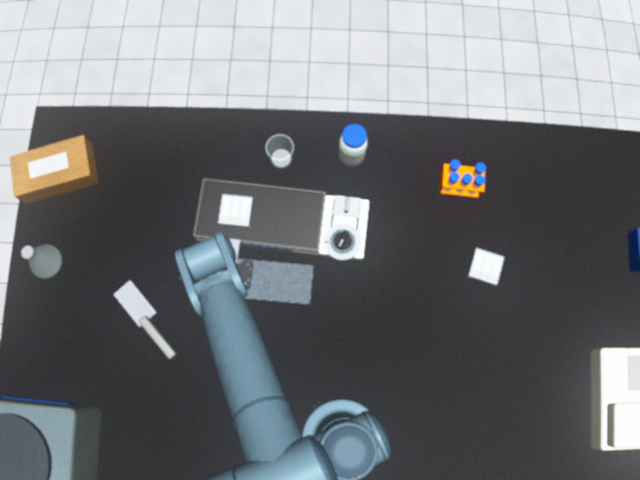

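Tray 1 sits inside the lips (top (236,210)). Tray 2 is unchanged at top (487,266), and there is no third tray. Moving to tray 2.

Call:
{"method": "apply_moves", "body": {"commands": [-0.003, -0.005, -0.02, 0, 0, 0, 0.01, -0.007, -0.025, -0.045, 0, 0, 0, 0.01, -0.013, -0.06, -0.06, 0, 0, 0, 0.01, -0.02, -0.095, -0.06, 0, 0, 0, 0.01, -0.027, -0.13, -0.06, 0, 0, 0.04, 0.01, -0.034, -0.165, -0.06, 0, 0, 0.08, 0.01, -0.041, -0.2, -0.06, 0, 0, 0.12, 0.01, -0.048, -0.235, -0.06, 0, 0, 0.16, 0.01, -0.055, -0.27, -0.06, 0, 0, 0.2, 0.01, -0.062, -0.305, -0.06, 0, 0, 0.21, 0.01]}}

```text
clock: 15.63
eef_pos: [0.448, 0.0213, 0.2496]
tcp_rot: [[-0.961, 0.278, 0.001], [0.278, 0.961, -0.0], [-0.001, -0.0, -1.0]]
ft_force: [-0.0, 0.1, -2.8]
gripper_width: 0.0179
```

```bash
python3 go.py .315 -.342 .2 163.9;python3 go.py .43 -.18 .25 163.9
```

```text
t 15.63 pos [0.448  0.0213 0.2496] psi 163.88 tilt [ 0.08 -0.03] F [-0.   0.1 -2.8] w 0.0179 q [-12. -11. 121.  -0.  70. -86.]
d [ 0.0269 -0.3859  0.0495] rv [-0.0001  0.0015 -0.0004]
t 15.63 pos [0.448  0.0213 0.2496] psi 163.88 tilt [ 0.08 -0.03] F [-0.   0.1 -2.8] w 0.0179 q [-12. -11. 121.  -0.  70. -86.]
d [-0.0386 -0.1984 -0.0004] rv [-0.0001  0.0015 -0.0004]
```

Call:
{"method": "apply_moves", "body": {"commands": [-0.006, -0.03, 0, 0, 0, 0, 0.01, -0.012, -0.065, 0, 0, 0, 0, 0.01, -0.02, -0.1, 0, 0, 0, 0, 0.01, -0.02, -0.137, 0, 0, 0, 0, 0.01, -0.017, -0.174, 0, 0, 0, 0, 0.01, -0.011, -0.211, 0, 0, 0, 0, 0.01, -0.003, -0.248, 0, 0, 0, 0, 0.01, 0.007, -0.285, 0.01, 0, 0, 0, 0.01, 0.014, -0.32, 0.02, 0, 0, 0, 0.01, 0.02, -0.35, 0.03, 0, 0, 0, 0.01]}}

```text
clock: 16.47
eef_pos: [0.3306, -0.3102, 0.2194]
tcp_rot: [[-0.961, 0.277, 0.001], [0.277, 0.961, -0.002], [-0.001, -0.002, -1.0]]
ft_force: [0.3, 0.2, -1.3]
gripper_width: 0.0177
```

```bash
python3 go.py .315 -.342 .1365 163.9
```

```text
t 16.47 pos [ 0.3306 -0.3102  0.2194] psi 163.89 tilt [ 0.04 -0.13] F [ 0.3  0.2 -1.3] w 0.0177 q [ -58.   -8.  121.   -0.   66. -131.]
d [ 0.0063 -0.0347  0.083 ] rv [-0.002   0.0014 -0.0001]
```

Call:
{"method": "apply_moves", "body": {"commands": [0.003, -0.015, 0.01, 0, 0, 0, 0.01, 0.006, -0.028, 0.025, 0, 0, 0, 0.01, 0.0063, -0.0347, 0.04, 0, 0, 0, 0.01, 0.0063, -0.0347, 0.055, 0, 0, 0, 0.01, 0.0063, -0.0347, 0.07, 0, 0, 0, 0.01, 0.0063, -0.0347, 0.079, 0, 0, 0, 0.01, 0.0063, -0.0347, 0.083, 0, 0, 0, 0.01, 0.0063, -0.0347, 0.083, 0, 0, 0, 0.01, 0.0063, -0.0347, 0.083, 0, 0, 0, 0.01]}}

```text
clock: 17.22
eef_pos: [0.3165, -0.3395, 0.1366]
tcp_rot: [[-0.961, 0.276, 0.0], [0.276, 0.961, -0.001], [-0.001, -0.001, -1.0]]
ft_force: [0.4, -0.1, -1.1]
gripper_width: 0.0177
```

```bash
python3 go.py .4063 -.3683 .1365 163.9
python3 - <<'E'
from h import *
s=optics.capture("side")[:,:,::-1]
cv2.imwrite("pics/s11.png",s)
crop(s,395,360,115,80,6,"pics/s11c.png")
E
```

```text
t 17.22 pos [ 0.3165 -0.3395  0.1366] psi 164.0 tilt [ 0.02 -0.05] F [ 0.4 -0.1 -1.1] w 0.0177 q [ -61.    2.  122.   -0.   56. -135.]
d [-0.0942 -0.0029  0.0001] rv [-0.0007  0.0006  0.0018]
```

View pics/s11c.png

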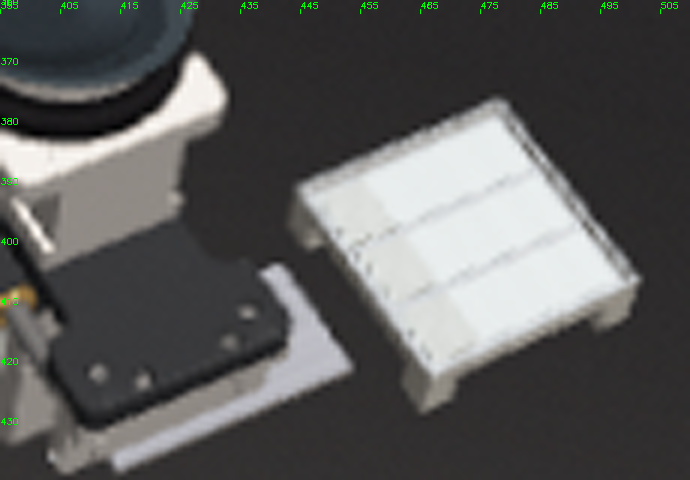

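Run:
```python
from m import *
f=lambda L,ox,oy,k:[(ox+a/k,oy+b/k) for a,b in L]
B=plane("side",f([(278,263),(353,366),(118,470)],395,360,6),.0075);print(B.round(4))
T=plane("side",f([(296,187),(500,98),(640,278),(433,378)],395,360,6),.022);print(T.mean(0))
for i in range(4):
  e=T[(i+1)%4]-T[i];print(np.degrees(np.arctan2(e[1],e[0])).round(1),np.linalg.norm(e))
h=np.radians(-16.0);u=np.array([np.cos(h),np.sin(h)]);v=np.array([-u[1],u[0]])
c=T.mean(0)[:2]
print("blade lat",(B[:2,:2]-c)@v, "lon",(B[:2,:2]-c)@u,"rear",(B[2,:2]-c)@v,"tray",(T[:,:2]-c)@v)
```

```text
[[ 0.4423 -0.3517  0.0075]
 [ 0.4307 -0.3963  0.0075]
 [ 0.3438 -0.3721  0.0075]]
[ 0.49059802 -0.39198789  0.022     ]
-15.3 0.0845862049947167
-105.4 0.08399468165790631
165.3 0.08481778005657575
74.5 0.08490305938539332
blade lat [ 0.02545595 -0.020676  ] lon [-0.05753171 -0.05635455] rear -0.021308702155274743 tray [ 0.04173085  0.04271414 -0.04127561 -0.04316938]
```

Call:
{"method": "apply_moves", "body": {"commands": [-0.004, -0.0022, 0, 0, 0, 0, 0.01, -0.012, -0.0022, 0, 0, 0, 0, 0.01, -0.022, -0.0022, 0, 0, 0, 0, 0.01, -0.034, -0.0022, 0, 0, 0, 0, 0.01, -0.046, -0.0022, 0, 0, 0, 0, 0.01, -0.058, -0.0022, 0, 0, 0, 0, 0.01, -0.068, -0.0022, 0, 0, 0, 0, 0.01, -0.076, -0.0022, 0, 0, 0, 0, 0.01, -0.08, -0.0022, 0, 0, 0, 0, 0.01, -0.08, -0.0022, 0, 0, 0, 0, 0.01]}}

```text
clock: 18.1
eef_pos: [0.3934, -0.3635, 0.1362]
tcp_rot: [[-0.961, 0.275, 0.0], [0.275, 0.961, -0.0], [-0.0, -0.0, -1.0]]
ft_force: [0.3, -0.5, -1.6]
gripper_width: 0.0173
```

```bash
python3 go.py .4063 -.3683 .1365 163.9
python3 - <<'E'
from h import *
s=optics.capture("side")[:,:,::-1]
crop(s,395,360,115,80,6,"pics/s12c.png")
E
```

```text
t 18.1 pos [ 0.3934 -0.3635  0.1362] psi 164.04 tilt [ 0.02 -0.02] F [ 0.3 -0.5 -1.6] w 0.0173 q [ -55.   11.  112.    0.   57. -129.]
d [-0.0137 -0.001  -0.0003] rv [-0.0003  0.0004  0.0024]
```

View pics/s12c.png

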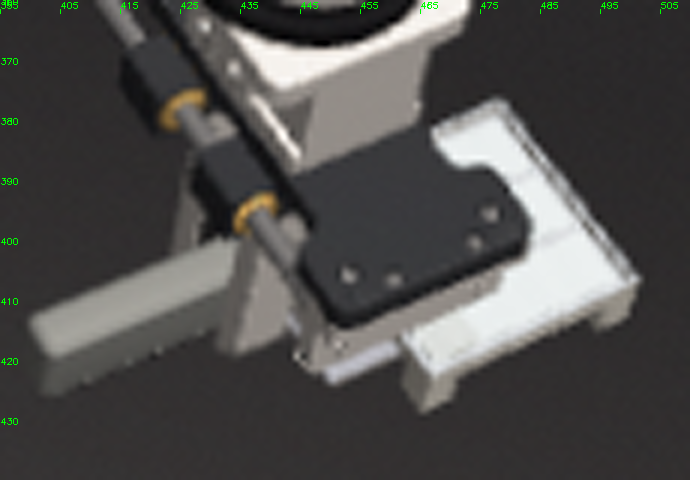

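Call:
{"method": "apply_moves", "body": {"commands": [-0.004, 0, 0, 0, 0, 0, 0.01, -0.009, 0, 0, 0, 0, 0, 0.01, -0.013, 0, 0, 0, 0, 0, 0.01, -0.016, 0, 0, 0, 0, 0, 0.01, -0.016, 0, 0, 0, 0, 0, 0.01, -0.016, 0, -0.001, 0, 0, 0, 0.01, -0.016, 0, -0.003, 0, 0, 0, 0.01, -0.016, 0, -0.006, 0, 0, 0, 0.01, -0.016, 0, -0.01, 0, 0, 0, 0.01, -0.016, 0, -0.015, 0, 0, 0, 0.01]}}

```text
clock: 18.98
eef_pos: [0.4076, -0.3674, 0.1511]
tcp_rot: [[-0.961, 0.276, -0.001], [0.276, 0.961, 0.001], [0.001, 0.001, -1.0]]
ft_force: [0.4, 0.2, -3.2]
gripper_width: 0.0176
```

Call:
{"method": "apply_moves", "body": {"commands": [0, 0, -0.005, 0, 0, 0, 0.01, 0, 0, -0.011, 0, 0, 0, 0.01, 0, 0, -0.017, 0, 0, 0, 0.01, 0, 0, -0.023, 0, 0, 0, 0.01, 0, 0, -0.028, 0, 0, 0, 0.01, 0, 0, -0.031, 0, 0, 0, 0.01, 0, 0, -0.031, 0, 0, 0, 0.01]}}

```text
clock: 19.57
eef_pos: [0.4082, -0.3681, 0.1831]
tcp_rot: [[-0.961, 0.276, 0.001], [0.276, 0.961, -0.001], [-0.001, -0.001, -1.0]]
ft_force: [-0.4, 0.3, -3.3]
gripper_width: 0.0173
```

```bash
python3 go.py .4063 -.3683 .27 163.9
python3 - <<'E'
from h import *
s=optics.capture("side")[:,:,::-1]
crop(s,395,340,115,90,6,"pics/s13c.png")
E
```

```text
t 19.57 pos [ 0.4082 -0.3681  0.1831] psi 163.99 tilt [ 0.06 -0.08] F [-0.4  0.3 -3.3] w 0.0173 q [ -54.    9.  109.   -0.   62. -128.]
d [ 0.0017 -0.0009 -0.0869] rv [-0.0011  0.0013  0.0016]
```

View pics/s13c.png

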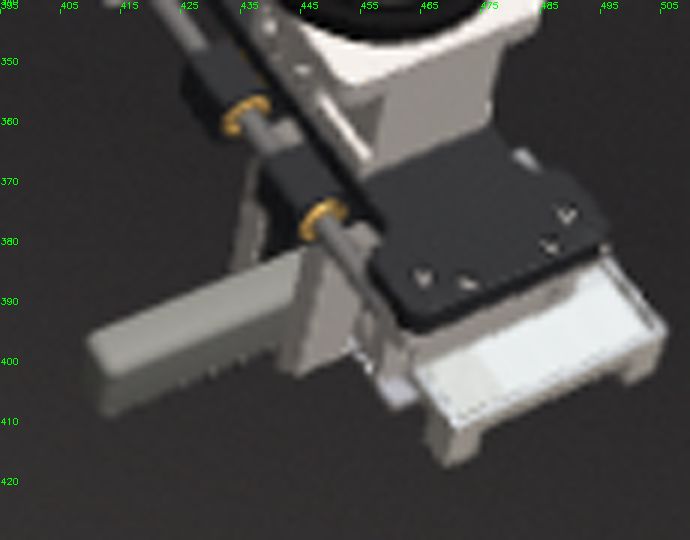

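Call:
{"method": "apply_moves", "body": {"commands": [0, 0, -0.004, 0, 0, 0, 0.01, 0, 0, -0.01, 0, 0, 0, 0.01, 0, 0, -0.018, 0, 0, 0, 0.01, 0, 0, -0.028, 0, 0, 0, 0.01, 0, 0, -0.04, 0, 0, 0, 0.01, 0, 0.002, -0.052, 0, 0, 0, 0.01, 0, 0.005, -0.064, 0, 0, 0, 0.01, 0, 0.009, -0.075, 0, 0, 0, 0.01, 0, 0.014, -0.083, 0, 0, 0, 0.01, 0, 0.02, -0.088, 0, 0, 0, 0.01]}}

```text
clock: 20.45
eef_pos: [0.4138, -0.3483, 0.2718]
tcp_rot: [[-0.961, 0.276, 0.001], [0.276, 0.961, -0.002], [-0.002, -0.001, -1.0]]
ft_force: [0.2, -0.2, -2.3]
gripper_width: 0.0178
```

```bash
python3 go.py .5137 .1898 .27 176
```

```text
t 20.45 pos [ 0.4138 -0.3483  0.2718] psi 163.99 tilt [ 0.07 -0.09] F [ 0.2 -0.2 -2.3] w 0.0178 q [ -52.    1.  107.    0.   72. -126.]
d [0.0525 0.5448 0.0011] rv [-0.0014  0.0016 -0.2097]
```

Call:
{"method": "apply_moves", "body": {"commands": [0.001, 0.008, 0, 0, 0, -0.003, 0.01, 0.002, 0.018, 0, 0, 0, -0.007, 0.01, 0.003, 0.03, 0, 0, 0, -0.012, 0.01, 0.004, 0.044, 0, 0, 0, -0.017, 0.01, 0.006, 0.06, 0, 0, 0, -0.023, 0.01, 0.007, 0.077, 0, 0, 0, -0.03, 0.01, 0.009, 0.094, 0, 0, 0, -0.036, 0.01, 0.011, 0.111, 0, 0, 0, -0.043, 0.01, 0.012, 0.128, 0, 0, 0, -0.05, 0.01, 0.014, 0.145, 0, 0, 0, -0.056, 0.01]}}

```text
clock: 21.28
eef_pos: [0.44, -0.2031, 0.2696]
tcp_rot: [[-0.975, 0.22, -0.0], [0.22, 0.975, 0.001], [0.001, 0.001, -1.0]]
ft_force: [0.6, -0.4, -2.8]
gripper_width: 0.0176
```

```bash
python3 go.py .5137 .1898 .27 176
```

```text
t 21.28 pos [ 0.44   -0.2031  0.2696] psi 167.27 tilt [-0.03  0.04] F [ 0.6 -0.4 -2.8] w 0.0176 q [ -38.   -7.  115.    0.   72. -115.]
d [ 1.460e-02  3.995e-01 -1.000e-04] rv [ 0.0006 -0.0006 -0.1523]
```

Call:
{"method": "apply_moves", "body": {"commands": [0, 0.017, 0, 0, 0, -0.006, 0.01, 0.001, 0.034, 0, 0, 0, -0.013, 0.01, 0.002, 0.051, 0, 0, 0, -0.019, 0.01, 0.003, 0.068, 0, 0, 0, -0.026, 0.01, 0.003, 0.085, 0, 0, 0, -0.032, 0.01, 0.004, 0.102, 0, 0, 0, -0.039, 0.01, 0.004, 0.119, 0, 0, 0, -0.045, 0.01, 0.005, 0.136, 0, 0, 0, -0.052, 0.01, 0.006, 0.153, 0, 0, 0, -0.058, 0.01, 0.006, 0.17, 0, 0, 0, -0.065, 0.01]}}

```text
clock: 22.12
eef_pos: [0.4712, -0.036, 0.2697]
tcp_rot: [[-0.988, 0.156, -0.001], [0.156, 0.988, 0.001], [0.001, 0.001, -1.0]]
ft_force: [0.1, 0.3, -3.1]
gripper_width: 0.0176
```

```bash
python3 go.py .5137 .1898 .27 176
```

```text
t 22.12 pos [ 0.4712 -0.036   0.2697] psi 171.0 tilt [-0.05  0.04] F [ 0.1  0.3 -3.1] w 0.0176 q [-18.  -9. 116.   0.  72. -99.]
d [-6.700e-03  2.297e-01 -2.000e-04] rv [ 0.0005 -0.0009 -0.0873]
```

Call:
{"method": "apply_moves", "body": {"commands": [0, 0.017, 0, 0, 0, -0.006, 0.01, -0.001, 0.034, 0, 0, 0, -0.013, 0.01, -0.002, 0.051, 0, 0, 0, -0.019, 0.01, -0.002, 0.068, 0, 0, 0, -0.026, 0.01, -0.003, 0.085, 0, 0, 0, -0.032, 0.01, -0.003, 0.102, 0, 0, 0, -0.039, 0.01, -0.004, 0.119, 0, 0, 0, -0.045, 0.01, -0.004, 0.136, 0, 0, 0, -0.052, 0.01, -0.005, 0.152, 0, 0, 0, -0.058, 0.01, -0.005, 0.167, 0, 0, 0, -0.065, 0.01]}}

```text
clock: 22.95
eef_pos: [0.5022, 0.128, 0.2696]
tcp_rot: [[-0.996, 0.092, -0.001], [0.092, 0.996, 0.0], [0.001, 0.0, -1.0]]
ft_force: [-0.8, -0.6, -2.7]
gripper_width: 0.0174
```

```bash
python3 go.py .5137 .1898 .22 176
```

```text
t 22.95 pos [0.5022 0.128  0.2696] psi 174.73 tilt [-0.05  0.03] F [-0.8 -0.6 -2.7] w 0.0174 q [  2.  -2. 110.   0.  72. -83.]
d [-0.0058  0.0626  0.0497] rv [ 0.0004 -0.001  -0.0221]
```

Call:
{"method": "apply_moves", "body": {"commands": [-0.001, 0.014, 0, 0, 0, -0.005, 0.01, -0.002, 0.027, 0, 0, 0, -0.01, 0.01, -0.003, 0.038, 0.003, 0, 0, -0.014, 0.01, -0.004, 0.047, 0.009, 0, 0, -0.018, 0.01, -0.005, 0.054, 0.017, 0, 0, -0.022, 0.01, -0.0058, 0.059, 0.026, 0, 0, -0.022, 0.01, -0.0058, 0.0615, 0.035, 0, 0, -0.022, 0.01, -0.0058, 0.0615, 0.042, 0, 0, -0.022, 0.01, -0.0058, 0.0615, 0.047, 0, 0, -0.022, 0.01, -0.0058, 0.0615, 0.049, 0, 0, -0.022, 0.01]}}

```text
clock: 23.78
eef_pos: [0.514, 0.1862, 0.2195]
tcp_rot: [[-0.997, 0.072, -0.002], [0.072, 0.997, -0.0], [0.002, -0.001, -1.0]]
ft_force: [-0.2, -0.6, -3.1]
gripper_width: 0.0176
```

```bash
python3 go.py .5137 .1898 .189 176
python3 - <<'E'
from h import *
s=optics.capture("side")[:,:,::-1];t=optics.capture("top")[:,:,::-1]
crop(s,250,140,160,120,5,"pics/s14c.png")
cv2.imwrite("pics/t14.png",t)
E
```

```text
t 23.78 pos [0.514  0.1862 0.2195] psi 175.87 tilt [-0.13 -0.03] F [-0.2 -0.6 -3.1] w 0.0176 q [  8.   6. 108.  -0.  66. -78.]
d [0.0005 0.0036 0.0305] rv [-0.0006 -0.0023 -0.0022]
```

View pics/s14c.png

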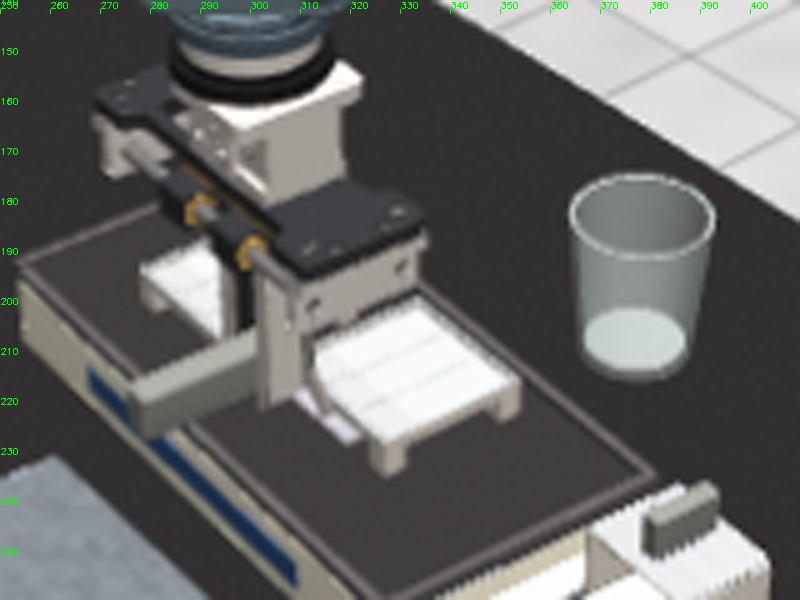

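Call:
{"method": "apply_moves", "body": {"commands": [0.0005, 0.001, 0.003, 0, 0, -0.002, 0.01, 0.0005, 0.001, 0.007, 0, 0, -0.002, 0.01, 0.0005, 0.001, 0.011, 0, 0, -0.002, 0.01, 0.0005, 0.001, 0.015, 0, 0, -0.002, 0.01, 0.0005, 0.001, 0.019, 0, 0, -0.002, 0.01, 0.0005, 0.001, 0.022, 0, 0, -0.002, 0.01, 0.0005, 0.001, 0.0245, 0, 0, -0.002, 0.01, 0.0005, 0.001, 0.026, 0, 0, -0.002, 0.01, 0.0005, 0.001, 0.0275, 0, 0, -0.002, 0.01, 0.0005, 0.001, 0.0285, 0, 0, -0.002, 0.01]}}

```text
clock: 24.72
eef_pos: [0.5143, 0.1877, 0.1926]
tcp_rot: [[-0.998, 0.069, 0.001], [0.069, 0.998, 0.0], [-0.0, 0.0, -1.0]]
ft_force: [0.5, 0.4, -1.8]
gripper_width: 0.018
```

Call:
{"method": "apply_moves", "body": {"commands": [0, 0, 0.001, 0, 0, 0, 0.01, 0, 0, 0.002, 0, 0, 0, 0.01, 0, 0, 0.0025, 0, 0, 0, 0.01, 0, 0, 0.0025, 0, 0, 0, 0.01, 0, 0, 0.0025, 0, 0, 0, 0.01]}}

```text
clock: 25.13
eef_pos: [0.5143, 0.1877, 0.1902]
tcp_rot: [[-0.998, 0.069, 0.0], [0.069, 0.998, 0.0], [-0.0, 0.0, -1.0]]
ft_force: [-1.4, -0.1, -1.7]
gripper_width: 0.0178
```

```bash
python3 go.py .5137 .1898 .189 176
```

```text
t 25.13 pos [0.5143 0.1877 0.1902] psi 176.02 tilt [0.03 0.  ] F [-1.4 -0.1 -1.7] w 0.0178 q [  8.   8. 109.  -0.  63. -78.]
d [0.0007 0.002  0.0012] rv [0.0001 0.0004 0.0004]
```

Call:
{"method": "apply_moves", "body": {"commands": [0, 0, 0.001, 0, 0, 0, 0.01, 0, 0, 0.001, 0, 0, 0, 0.01, 0.002, 0, 0.001, 0, 0, 0, 0.01, 0.005, 0, 0.001, 0, 0, 0, 0.01, 0.01, 0, 0.001, 0, 0, 0, 0.01, 0.015, 0, 0.001, 0, 0, 0, 0.01, 0.018, 0, 0.001, 0, 0, 0, 0.01, 0.02, 0, 0.001, 0, 0, 0, 0.01, 0.02, 0, 0.001, 0, 0, 0, 0.01]}}

```text
clock: 25.88
eef_pos: [0.4937, 0.1892, 0.189]
tcp_rot: [[-0.998, 0.069, -0.0], [0.069, 0.998, 0.0], [0.0, -0.0, -1.0]]
ft_force: [0.8, 0.4, -2.7]
gripper_width: 0.0176
```

```bash
python3 go.py .5137 .1898 .189 176
python3 - <<'E'
from h import *
s=optics.capture("side")[:,:,::-1]
crop(s,250,140,160,120,5,"pics/s15c.png")
E
```

```text
t 25.88 pos [0.4937 0.1892 0.189 ] psi 176.04 tilt [-0.01  0.  ] F [ 0.8  0.4 -2.7] w 0.0176 q [  9.   6. 112.   0.  63. -77.]
d [-0.0199  0.002   0.    ] rv [-0.     -0.0001  0.0007]
```

View pics/s15c.png

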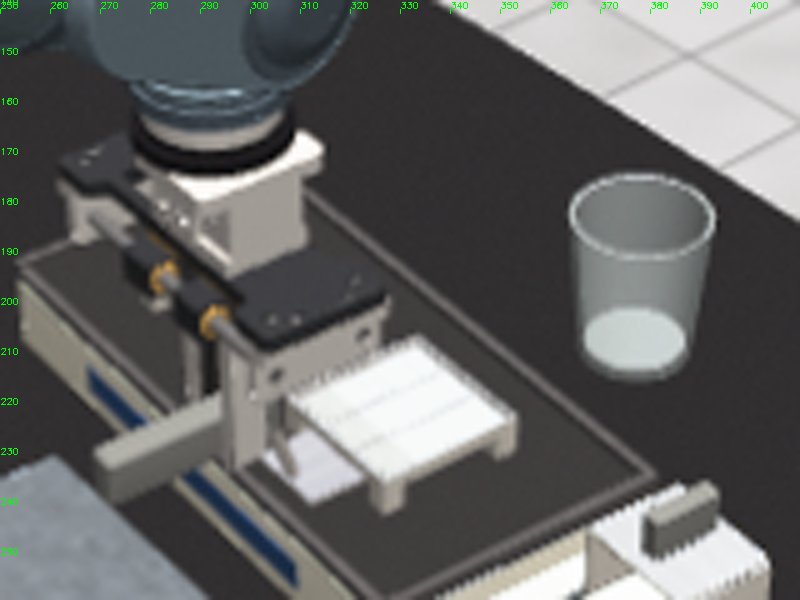

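Tray 2 is standing on the plate and didn't move as the blade pulled back. Retracting, then lifting.

Call:
{"method": "apply_moves", "body": {"commands": [0.004, 0, 0, 0, 0, 0, 0.01, 0.012, 0, 0, 0, 0, 0, 0.01, 0.022, 0, 0, 0, 0, 0, 0.01, 0.034, 0, 0, 0, 0, 0, 0.01, 0.046, 0, 0, 0, 0, 0, 0.01, 0.058, 0, 0, 0, 0, 0, 0.01, 0.07, 0, 0, 0, 0, 0, 0.01, 0.082, 0, 0, 0, 0, 0, 0.01, 0.092, 0, 0, 0, 0, 0, 0.01, 0.096, 0, 0, 0, 0, 0, 0.01]}}

```text
clock: 26.77
eef_pos: [0.3966, 0.1959, 0.1887]
tcp_rot: [[-0.998, 0.069, -0.001], [0.069, 0.998, -0.0], [0.001, -0.0, -1.0]]
ft_force: [0.3, 0.3, -1.4]
gripper_width: 0.0174
```

Call:
{"method": "apply_moves", "body": {"commands": [0, 0, -0.01, 0, 0, 0, 0.01, 0, 0, -0.03, 0, 0, 0, 0.01, 0, 0, -0.05, 0, 0, 0, 0.01, 0, 0, -0.06, 0, 0, 0, 0.01, 0, 0, -0.06, 0, 0, 0, 0.01, 0, 0, -0.06, 0, 0, 0, 0.01]}}

```text
clock: 27.27
eef_pos: [0.3988, 0.1958, 0.2495]
tcp_rot: [[-0.998, 0.07, 0.001], [0.07, 0.998, 0.0], [-0.001, 0.0, -1.0]]
ft_force: [0.4, 0.5, -1.9]
gripper_width: 0.0179
```

```bash
python3 go.py .4257 .2604 .25 81.9
python3 - <<'E'
from h import *
s=optics.capture("side")[:,:,::-1];t=optics.capture("top")[:,:,::-1]
crop(t,185,160,195,140,4,"pics/t16.png")
cv2.imwrite("pics/s16.png",s)
E
```

```text
t 27.27 pos [0.3988 0.1958 0.2495] psi 176.01 tilt [0.08 0.02] F [ 0.4  0.5 -1.9] w 0.0179 q [ 11. -12. 121.   0.  70. -75.]
d [-0.0223  0.0664 -0.0004] rv [1.4000e-03 7.0000e-04 1.6426e+00]
```

View pics/t16.png

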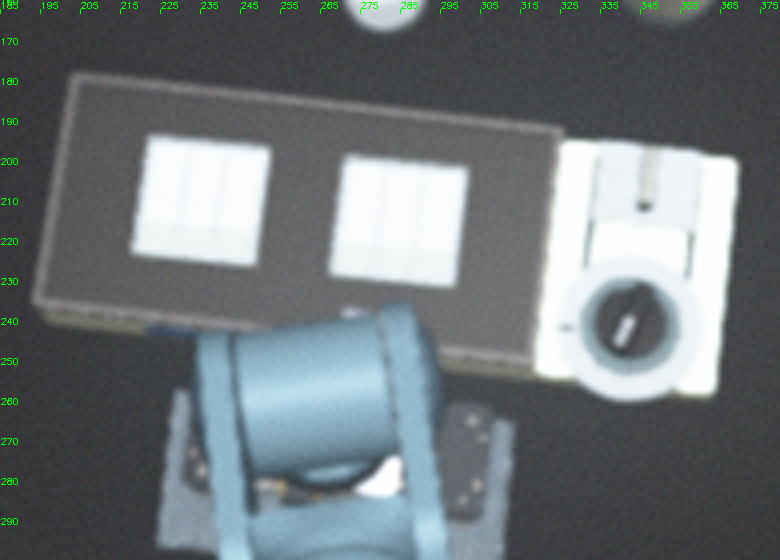

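View pics/s16.png

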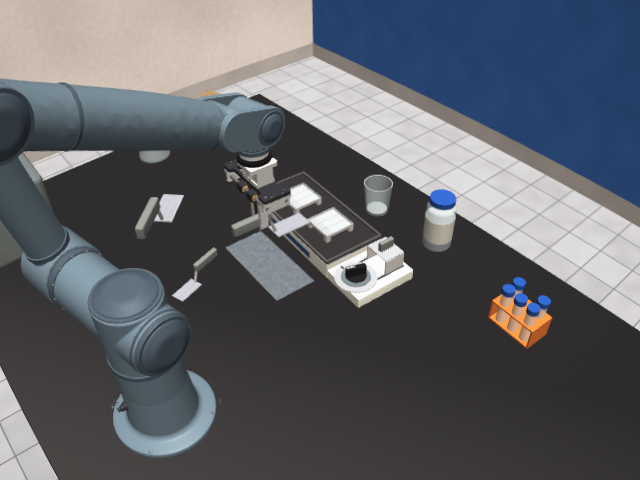

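Both trays are well inside the lips, at top (235,210) and (285,215). Next I'll park the spatula on the mat.

Call:
{"method": "apply_moves", "body": {"commands": [-0.001, 0.004, 0, 0, 0, 0.06, 0.01, -0.002, 0.008, 0, 0, 0, 0.15, 0.01, -0.004, 0.012, 0, 0, 0, 0.25, 0.01, -0.005, 0.016, 0, 0, 0, 0.35, 0.01, -0.007, 0.02, 0, 0, 0, 0.45, 0.01, -0.008, 0.024, 0, 0, 0, 0.55, 0.01, -0.009, 0.028, 0, 0, 0, 0.65, 0.01, -0.011, 0.032, 0, 0, 0, 0.75, 0.01, -0.012, 0.036, 0, 0, 0, 0.85, 0.01, -0.013, 0.04, 0, 0, 0, 0.95, 0.01]}}

```text
clock: 28.2
eef_pos: [0.4137, 0.2348, 0.2475]
tcp_rot: [[-0.52, 0.854, -0.003], [0.854, 0.52, -0.001], [0.001, -0.003, -1.0]]
ft_force: [-0.6, -0.4, -2.3]
gripper_width: 0.0175
```

```bash
python3 go.py .4257 .2604 .25 81.9
```

```text
t 28.2 pos [0.4137 0.2348 0.2475] psi 121.3 tilt [-0.15 -0.04] F [-0.6 -0.4 -2.3] w 0.0175 q [ 16.  -6. 117.   0.  70. -15.]
d [ 0.0157  0.0236 -0.0026] rv [-2.800e-03  1.000e-04  6.876e-01]
```

Call:
{"method": "apply_moves", "body": {"commands": [0.002, 0.003, 0.002, 0, 0, 0.1, 0.01, 0.005, 0.007, 0.008, 0, 0, 0.2, 0.01, 0.007, 0.01, 0.016, 0, 0, 0.3, 0.01, 0.009, 0.014, 0.026, 0, 0, 0.4, 0.01, 0.012, 0.018, 0.038, 0, 0, 0.5, 0.01, 0.014, 0.021, 0.05, 0, 0, 0.59, 0.01, 0.0157, 0.0236, 0.062, 0, 0, 0.65, 0.01, 0.0157, 0.0236, 0.074, 0, 0, 0.686, 0.01, 0.0157, 0.0236, 0.084, 0, 0, 0.686, 0.01, 0.0157, 0.0236, 0.088, 0, 0, 0.686, 0.01]}}

```text
clock: 29.03
eef_pos: [0.4247, 0.26, 0.1584]
tcp_rot: [[0.133, 0.991, -0.004], [0.991, -0.133, -0.001], [-0.002, -0.004, -1.0]]
ft_force: [-0.8, -0.6, -1.6]
gripper_width: 0.0178
```

```bash
python3 go.py .4257 .2604 .136 81.9
python3 - <<'E'
from h import *
s=optics.capture("side")[:,:,::-1];t=optics.capture("top")[:,:,::-1]
crop(s,210,200,130,100,6,"pics/s17.png")
E
```

```text
t 29.03 pos [0.4247 0.26   0.1584] psi 82.34 tilt [-0.24 -0.08] F [-0.8 -0.6 -1.6] w 0.0178 q [ 18.   5. 117.   0.  59.  26.]
d [0.0006 0.001  0.0224] rv [-0.004   0.002   0.0076]
```

View pics/s17.png

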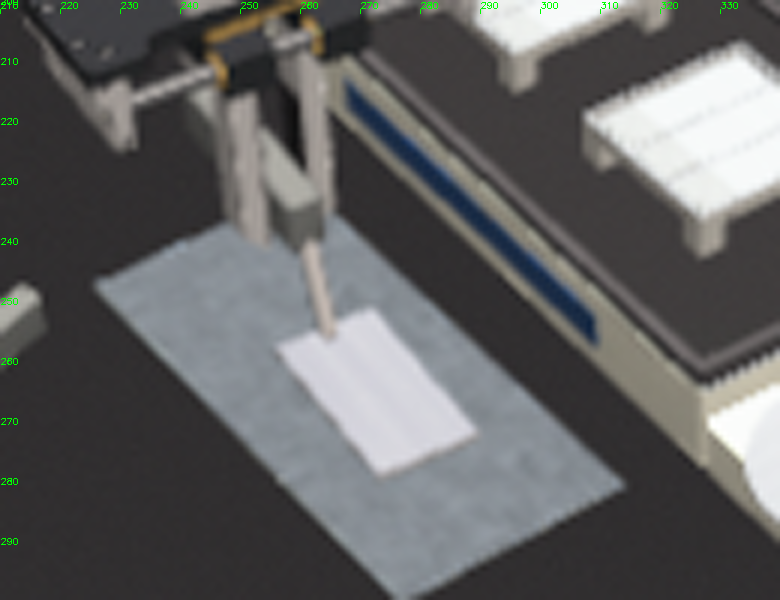

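Call:
{"method": "apply_moves", "body": {"commands": [0.0006, 0.001, 0.006, -0.002, 0.001, 0.004, 0.01, 0.0006, 0.001, 0.012, -0.003, 0.001, 0.004, 0.01, 0.0006, 0.001, 0.017, -0.003, 0.001, 0.004, 0.01, 0.0006, 0.001, 0.02, -0.003, 0.001, 0.004, 0.01, 0.0006, 0.001, 0.022, -0.003, 0.001, 0.004, 0.01, 0.0006, 0.001, 0.023, -0.003, 0.001, 0.004, 0.01, 0.0006, 0.001, 0.0233, -0.003, 0.001, 0.004, 0.01, 0.0006, 0.001, 0.0233, -0.003, 0.001, 0.004, 0.01]}}

```text
clock: 29.8
eef_pos: [0.4272, 0.261, 0.1378]
tcp_rot: [[0.138, 0.99, 0.003], [0.99, -0.138, 0.001], [0.001, 0.003, -1.0]]
ft_force: [-0.1, -0.1, -1.7]
gripper_width: 0.0177
```

```bash
python3 go.py .4257 .2604 .135 81.9
```

```text
t 29.8 pos [0.4272 0.261  0.1378] psi 82.06 tilt [0.19 0.04] F [-0.1 -0.1 -1.7] w 0.0177 q [ 18.   7. 117.  -0.  56.  26.]
d [-0.0008 -0.0014  0.0028] rv [ 0.0032 -0.0011  0.0028]
```

Call:
{"method": "apply_moves", "body": {"commands": [0, 0, 0.001, 0, 0, 0, 0.01, 0, 0, 0.0018, 0, 0, 0, 0.01, 0, 0, 0.0018, 0, 0, 0, 0.01, 0, 0, 0.0018, 0, 0, 0, 0.01]}}

```text
clock: 30.13
eef_pos: [0.4271, 0.261, 0.136]
tcp_rot: [[0.138, 0.99, 0.003], [0.99, -0.138, 0.001], [0.001, 0.003, -1.0]]
ft_force: [-0.7, 1.2, -1.8]
gripper_width: 0.0176
```

```bash
python3 go.py .4257 .2604 .135 81.9
```

```text
t 30.13 pos [0.4271 0.261  0.136 ] psi 82.06 tilt [0.18 0.03] F [-0.7  1.2 -1.8] w 0.0176 q [ 18.   7. 117.  -0.  56.  26.]
d [-0.0008 -0.0013  0.001 ] rv [ 0.003  -0.001   0.0028]
```

Call:
{"method": "apply_moves", "body": {"commands": [0, 0, 0.0006, 0, 0, 0, 0.01, 0, 0, 0.0006, 0, 0, 0, 0.01, 0, 0, 0.0012, 0, 0, 0, 0.01, 0, 0, 0.0012, 0, 0, 0, 0.01]}}

```text
clock: 30.47
eef_pos: [0.4273, 0.261, 0.1351]
tcp_rot: [[0.138, 0.99, 0.003], [0.99, -0.138, 0.001], [0.001, 0.003, -1.0]]
ft_force: [-1.0, 0.1, 0.2]
gripper_width: 0.0177
```

```bash
python3 go.py .4257 .2604 .135 81.9
```

```text
t 30.47 pos [0.4273 0.261  0.1351] psi 82.06 tilt [0.18 0.03] F [-1.   0.1  0.2] w 0.0177 q [ 18.   7. 117.  -0.  56.  26.]
d [-0.0008 -0.0015  0.0001] rv [ 0.003  -0.0009  0.0028]
```

Contact: the weight has come off the wrist. Releasing and rising.

Call:
{"method": "apply_moves", "body": {"commands": [0, 0, 0, 0, 0, 0, 0.022, 0, 0, 0, 0, 0, 0, 0.03, 0, 0, 0, 0, 0, 0, 0.045, 0, 0, 0, 0, 0, 0, 0.045, 0, 0, 0, 0, 0, 0, 0.045, 0, 0, -0.008, 0, 0, 0, 0.045, 0, 0, -0.025, 0, 0, 0, 0.045, 0, 0, -0.05, 0, 0, 0, 0.045, 0, 0, -0.08, 0, 0, 0, 0.045, 0, 0, -0.1, 0, 0, 0, 0.045], "grip_force": 20}}

```text
clock: 31.3
eef_pos: [0.4274, 0.2611, 0.2379]
tcp_rot: [[0.138, 0.99, 0.006], [0.99, -0.138, 0.002], [0.002, 0.006, -1.0]]
ft_force: [1.2, -0.2, -0.5]
gripper_width: 0.045
```

```bash
python3 go.py .4 .1 .25 90
python3 - <<'E'
from h import *
s=optics.capture("side")[:,:,::-1];t=optics.capture("top")[:,:,::-1]
cv2.imwrite("pics/s18.png",s);cv2.imwrite("pics/t18.png",t)
crop(s,210,190,200,120,4,"pics/s18c.png")
crop(t,320,190,50,70,11,"pics/t18c.png")
E
```

```text
t 31.3 pos [0.4274 0.2611 0.2379] psi 82.06 tilt [0.34 0.09] F [ 1.2 -0.2 -0.5] w 0.045 q [ 18.  -2. 114.  -0.  68.  26.]
d [-0.1633 -0.0048 -0.0126] rv [ 0.0059 -0.002  -0.1386]
```

View pics/s18c.png

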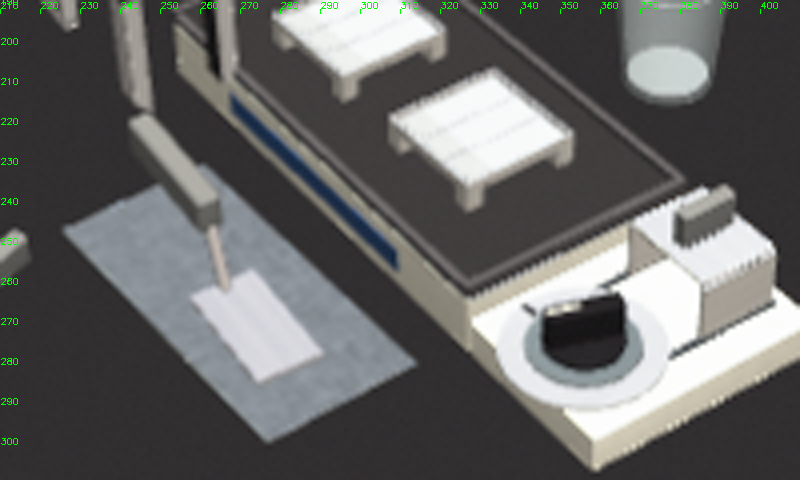

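View pics/t18c.png

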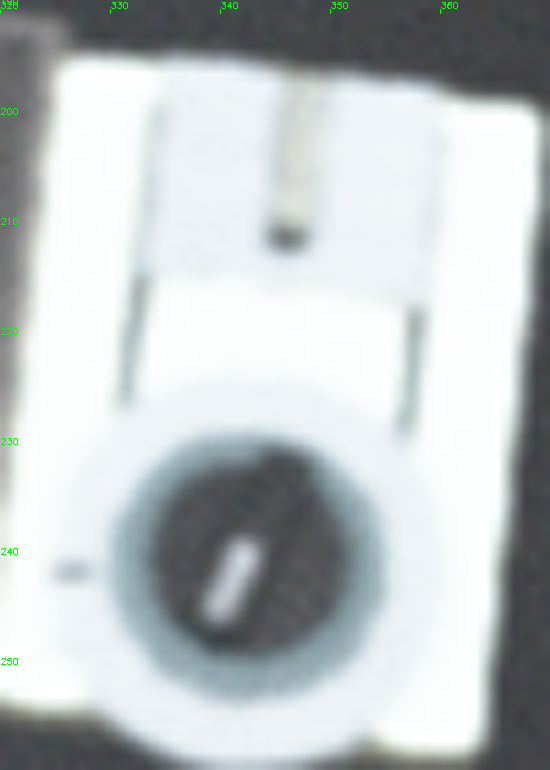

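Spatula is parked flat on the mat. Next: measuring the knob, its mark and its axis more closely.

Run:
```python
from m import *
s=cv2.imread("pics/s18.png"); crop(s,330,245,50,52,12,"pics/s18k.png")
```

```text
(no output)
```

View pics/s18k.png

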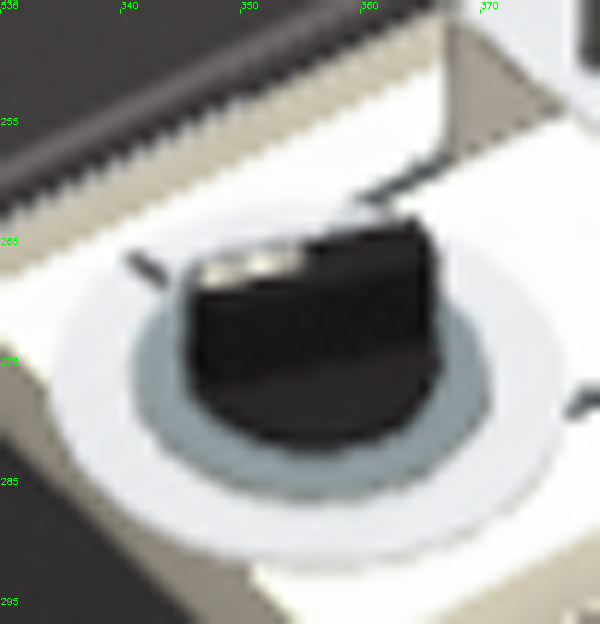

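Run:
```python
from m import *
f=lambda L,ox,oy,k:[(ox+a/k,oy+b/k) for a,b in L]
from scipy.optimize import least_squares
def fit(P):
    r=least_squares(lambda q:np.linalg.norm(P[:,:2]-q,axis=1)-.052,P.mean(0)[:2]);return r.x,r.fun.round(4)
z=.033
cs,_=fit(plane("side",f([(50,385),(310,572),(567,380),(130,500),(490,505)],330,245,12),z))
ct,r=fit(plane("top",f([(55,590),(250,765),(440,600),(235,378),(130,725),(370,735)],320,190,11),z))
print(cs,_,ct,r)
ms=plane("side",f([(147,269),(128,255),(165,283)],330,245,12),z)[:,:2]
# top mark centroid
t=cv2.cvtColor(cv2.imread("pics/t18.png"),cv2.COLOR_BGR2GRAY).astype(float)
w=t[239:245,323:331];print(w.astype(int))
w=np.clip(225-w,0,None)**1; yy,xx=np.mgrid[239:245,323:331]; m=[(xx*w).sum()/w.sum(),(yy*w).sum()/w.sum()];print(m)
mt=plane("top",[m,f([(73,572)],320,190,11)[0]],z)[:,:2]
for c,M in((cs,ms),(ct,mt)):
    for p in M: d=p-c; print("mark r",np.linalg.norm(d).round(4),"ang",np.degrees(np.arctan2(d[1],d[0])).round(1))
pt=plane("top",f([(243,548),(218,610)],320,190,11),.067)[:,:2];print(pt);d=pt[1]-pt[0];print("ptr",np.degrees(np.arctan2(d[1],d[0])))
ps=plane("side",f([(303,258),(205,278)],330,245,12),.067)[:,:2];print(ps);d=ps[1]-ps[0];print("ptr",np.degrees(np.arctan2(d[1],d[0])))
```

```text
[0.54163155 0.01840403] [-0.0006  0.0027 -0.0005 -0.0018 -0.0019] [0.53718621 0.01533535] [-0.0023 -0.001  -0.0034 -0.0023 -0.0011  0.0005]
[[252 250 246 244 242 240 227 193]
 [252 247 239 234 235 235 226 194]
 [250 239 215 202 204 220 217 194]
 [250 235 209 198 204 220 218 193]
 [251 245 239 236 237 236 225 198]
 [252 250 246 244 244 240 232 204]]
[np.float64(328.4511041009464), np.float64(241.41009463722398)]
mark r 0.0441 ang 95.3
mark r 0.0497 ang 94.9
mark r 0.0387 ang 95.9
mark r 0.0398 ang 91.6
mark r 0.0448 ang 93.9
[[0.53397158 0.01850353]
 [0.51795378 0.02418696]]
ptr 160.4643126755845
[[0.53864675 0.01811185]
 [0.52026363 0.02628105]]
ptr 156.04031012828253
```

```bash
cat >> m.py <<'E'
def f(L,ox,oy,k): return [(ox+(a+.5)/k-.5,oy+(b+.5)/k-.5) for a,b in L]
E
python3 - <<'E'
from m import *
from scipy.optimize import least_squares
def fit(P):
    r=least_squares(lambda q:np.linalg.norm(P[:,:2]-q,axis=1)-.052,P.mean(0)[:2]);return r.x,r.fun.round(4)
for z in(.031,.034):
    cs,_=fit(plane("side",f([(50,385),(310,572),(567,380),(130,500),(490,505)],330,245,12),z))
    ct,r=fit(plane("top",f([(55,590),(250,765),(440,600),(235,378),(130,725),(370,735)],320,190,11),z))
    print(z,cs,ct)
print("fin top ctr",plane("top",f([(652,108),(642,108),(650,160),(638,160)],185,170,4),.102).mean(0))
# fin side: top face corners in s18c
print(plane("side",f([(674,207),(724,186),(737,195),(684,219)],210,190,4),.102).round(4))
print("ptr",plane("top",f([(243,548),(218,610)],320,190,11),.067)[:,:2],plane("side",f([(303,258),(205,278)],330,245,12),.067)[:,:2])
print("plate",plane("top",f([(74,33),(563,89),(537,320),(35,265)],185,170,4),.056).mean(0),plane("side",f([(134,130),(335,47),(643,299),(430,408)],220,160,4),.056).mean(0))
E
```

```text
0.031 [0.54315444 0.02160433] [0.53886767 0.01657232]
0.034 [0.54113012 0.0195127 ] [0.53820485 0.01667207]
fin top ctr [0.62816323 0.01227818 0.102     ]
[[0.6126 0.0204 0.102 ]
 [0.6489 0.0148 0.102 ]
 [0.649  0.0039 0.102 ]
 [0.6096 0.0087 0.102 ]]
ptr [[0.53519424 0.01978293]
 [0.51917125 0.02546465]] [[0.53888441 0.01997555]
 [0.52048573 0.02814539]]
plate [0.60278489 0.24903486 0.056     ] [0.6043603  0.25117733 0.056     ]
```

```bash
python3 go.py .5393 .0182 .22 158
```

```text
t 31.4 pos [0.4288 0.2616 0.2394] psi 82.07 tilt [0.66 0.19] F [ 1.1 -0.4 -0.2] w 0.0449 q [ 18.  -2. 114.  -0.  68.  26.]
d [-0.2259  0.1428  0.0199] rv [ 0.0125  0.003  -1.3253]
```

Call:
{"method": "apply_moves", "body": {"commands": [-0.015, 0.01, 0, 0, 0, -0.1, 0.04, -0.037, 0.024, 0, 0, 0, -0.21, 0.035, -0.06, 0.038, 0, 0, 0, -0.32, 0.03, -0.083, 0.052, 0, 0, 0, -0.43, 0.03, -0.106, 0.067, 0, 0, 0, -0.54, 0.03, -0.129, 0.082, 0, 0, 0, -0.65, 0.03, -0.152, 0.096, 0, 0, 0, -0.76, 0.03, -0.175, 0.11, 0, 0, 0, -0.87, 0.03, -0.198, 0.125, 0.005, 0, 0, -0.98, 0.03, -0.215, 0.136, 0.01, 0, 0, -1.09, 0.03]}}

```text
clock: 32.23
eef_pos: [0.5321, 0.0273, 0.224]
tcp_rot: [[-0.817, 0.577, 0.002], [0.577, 0.817, 0.0], [-0.002, 0.002, -1.0]]
ft_force: [-0.7, 0.5, -0.5]
gripper_width: 0.03
```

```bash
python3 go.py .5393 .0182 .2 158
```

```text
t 32.23 pos [0.5321 0.0273 0.224 ] psi 144.75 tilt [0.14 0.02] F [-0.7  0.5 -0.5] w 0.03 q [ -9.   3. 110.   0.  67. -64.]
d [-0.0111 -0.0033  0.024 ] rv [ 0.0015  0.0019 -0.2312]
```

Call:
{"method": "apply_moves", "body": {"commands": [-0.006, -0.002, 0.01, 0, 0, -0.1, 0.03, -0.01, -0.003, 0.02, 0, 0, -0.2, 0.03, -0.011, -0.0033, 0.032, 0, 0, -0.231, 0.03, -0.011, -0.0033, 0.042, 0, 0, -0.231, 0.03, -0.011, -0.0033, 0.05, 0, 0, -0.231, 0.03, -0.011, -0.0033, 0.054, 0, 0, -0.231, 0.03, -0.011, -0.0033, 0.054, 0, 0, -0.231, 0.03, -0.011, -0.0033, 0.054, 0, 0, -0.231, 0.03]}}

```text
clock: 32.9
eef_pos: [0.539, 0.0203, 0.1709]
tcp_rot: [[-0.926, 0.379, 0.003], [0.379, 0.926, 0.001], [-0.002, 0.002, -1.0]]
ft_force: [-0.1, 0.1, 0.0]
gripper_width: 0.0301
```

```bash
python3 go.py .5393 .0182 .142 158
python3 - <<'E'
from h import *
s=optics.capture("side")[:,:,::-1];t=optics.capture("top")[:,:,::-1]
crop(s,310,215,100,90,6,"pics/s19.png")
E
```

```text
t 32.9 pos [0.539  0.0203 0.1709] psi 157.74 tilt [0.17 0.03] F [-0.1  0.1  0. ] w 0.0301 q [-10.   9. 111.   0.  61. -78.]
d [-0.001  -0.0019  0.0289] rv [ 0.0016  0.0025 -0.0045]
```

View pics/s19.png

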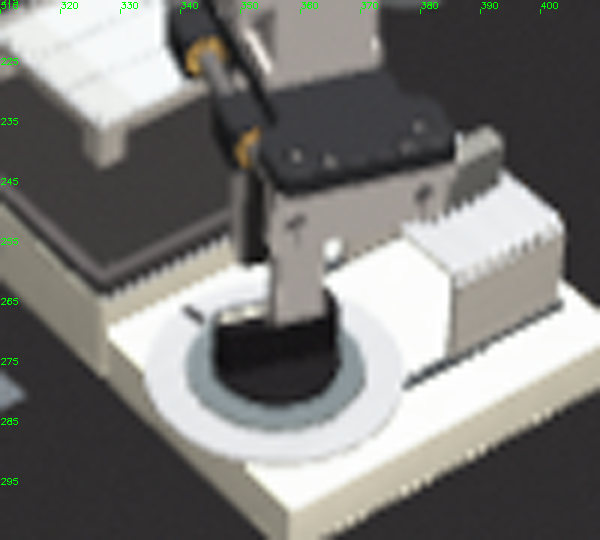

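Call:
{"method": "apply_moves", "body": {"commands": [-0.001, -0.002, 0.005, 0, 0.002, -0.004, 0.03, -0.001, -0.002, 0.01, 0, 0.002, -0.004, 0.03, -0.001, -0.002, 0.015, 0, 0.002, -0.004, 0.03, -0.001, -0.002, 0.018, 0, 0.002, -0.004, 0.03, -0.001, -0.002, 0.018, 0, 0.002, -0.004, 0.03]}}

```text
clock: 33.42
eef_pos: [0.5386, 0.018, 0.1518]
tcp_rot: [[-0.927, 0.375, -0.001], [0.375, 0.927, 0.002], [0.001, 0.001, -1.0]]
ft_force: [-1.4, -0.7, 0.2]
gripper_width: 0.0298
```

```bash
python3 go.py .5393 .0182 .143 158
python3 - <<'E'
from h import *
s=optics.capture("side")[:,:,::-1];t=optics.capture("top")[:,:,::-1]
crop(s,310,215,100,90,6,"pics/s20.png")
E
```

```text
t 33.42 pos [0.5386 0.018  0.1518] psi 157.97 tilt [-0.04  0.1 ] F [-1.4 -0.7  0.2] w 0.0298 q [-10.  10. 111.   0.  59. -78.]
d [-0.0005  0.0004  0.0088] rv [ 0.0013 -0.0013 -0.0005]
```

View pics/s20.png

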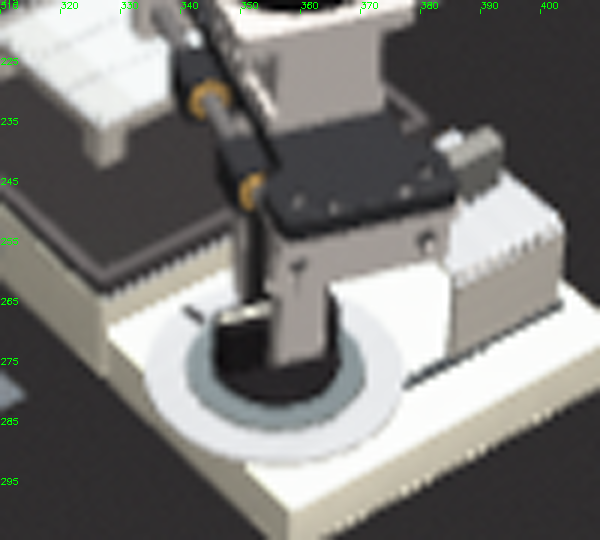

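Call:
{"method": "apply_moves", "body": {"commands": [0, 0, 0.004, 0, 0, 0, 0.03, 0, 0, 0.008, 0, 0, 0, 0.03, 0, 0, 0.008, 0, 0, 0, 0.022, 0, 0, 0.008, 0, 0, 0, 0.017, 0, 0, 0.008, 0, 0, 0, 0.01, 0, 0, 0.008, 0, 0, 0, 0.01, 0, 0, 0.008, 0, 0, 0, 0.01, 0, 0, 0.008, 0, 0, 0, 0.01], "grip_force": 15}}

```text
clock: 34.18
eef_pos: [0.5393, 0.0181, 0.1449]
tcp_rot: [[-0.927, 0.375, 0.001], [0.375, 0.927, 0.002], [-0.001, 0.002, -1.0]]
ft_force: [1.1, 2.2, -0.7]
gripper_width: 0.0138
```

```bash
python3 go.py .5393 .0182 .143 94
python3 -c "
from h import *
o=sensors.get_obs();print(o['torque'])"
```

```text
t 34.18 pos [0.5393 0.0181 0.1449] psi 157.97 tilt [0.08 0.09] F [ 1.1  2.2 -0.7] w 0.0138 q [-10.  11. 111.   0.  58. -78.]
d [0.0001 0.0001 0.0019] rv [ 2.2000e-03 -4.0000e-04  1.1166e+00]
[ 0.23446949 -0.19747345  0.02628416]
```

Call:
{"method": "apply_moves", "body": {"commands": [0, 0, 0, 0, 0, 0.03, 0.01, 0, 0, 0, 0, 0, 0.09, 0.01, 0, 0, 0, 0, 0, 0.16, 0.01, 0, 0, 0, 0, 0, 0.23, 0.01, 0, 0, 0, 0, 0, 0.3, 0.01, 0, 0, 0, 0, 0, 0.37, 0.01, 0, 0, 0, 0, 0, 0.44, 0.01, 0, 0, 0, 0, 0, 0.5, 0.01, 0, 0, 0, 0, 0, 0.55, 0.01, 0, 0, 0, 0, 0, 0.55, 0.01], "grip_force": 20}}

```text
clock: 35.02
eef_pos: [0.5392, 0.0179, 0.1449]
tcp_rot: [[-0.594, 0.805, 0.001], [0.805, 0.594, 0.001], [0.0, 0.001, -1.0]]
ft_force: [0.4, 0.7, -0.6]
gripper_width: 0.0137
```

```bash
python3 go.py .5393 .0182 .1445 94
python3 - <<'E'
from h import *
s=optics.capture("side")[:,:,::-1];t=optics.capture("top")[:,:,::-1]
crop(s,310,215,100,90,6,"pics/s21.png")
E
```

```text
t 35.02 pos [0.5392 0.0179 0.1449] psi 126.42 tilt [0.05 0.07] F [ 0.4  0.7 -0.6] w 0.0137 q [-10.  11. 111.   0.  58. -47.]
d [0.0002 0.0003 0.0004] rv [ 0.0013 -0.0008  0.5658]
```

View pics/s21.png

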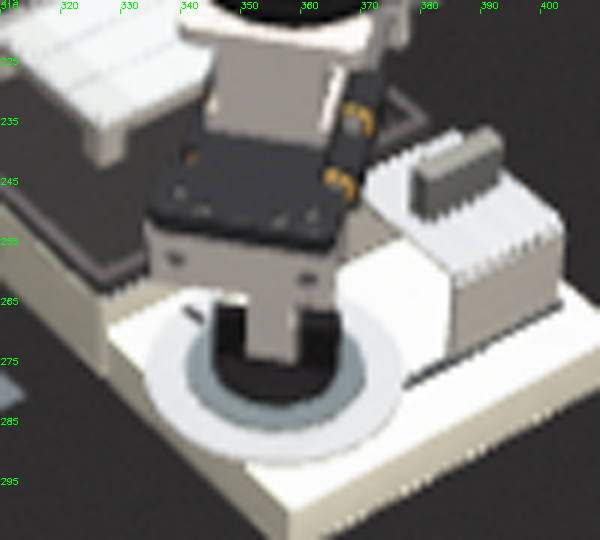

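Call:
{"method": "apply_moves", "body": {"commands": [0, 0, 0, 0, 0, 0.04, 0.01, 0, 0, 0, 0, 0, 0.11, 0.01, 0, 0, 0, 0, 0, 0.18, 0.01, 0, 0, 0, 0, 0, 0.25, 0.01, 0, 0, 0, 0, 0, 0.32, 0.01, 0, 0, 0, 0, 0, 0.39, 0.01, 0, 0, 0, 0, 0, 0.46, 0.01, 0, 0, 0, 0, 0, 0.52, 0.01, 0, 0, 0, 0, 0, 0.56, 0.01, 0, 0, 0, 0, 0, 0.56, 0.01]}}

```text
clock: 35.95
eef_pos: [0.539, 0.0178, 0.1449]
tcp_rot: [[-0.077, 0.997, 0.0], [0.997, 0.077, 0.001], [0.001, 0.0, -1.0]]
ft_force: [-1.4, -0.7, -0.3]
gripper_width: 0.014
```

```bash
python3 go.py .5393 .0182 .1445 94
```

```text
t 35.95 pos [0.539  0.0178 0.1449] psi 94.41 tilt [0.01 0.06] F [-1.4 -0.7 -0.3] w 0.014 q [-10.  11. 111.   0.  58. -15.]
d [0.0003 0.0003 0.0004] rv [ 0.0003 -0.0011  0.0071]
```

Call:
{"method": "apply_moves", "body": {"commands": [0, 0, 0, 0, 0, 0, 0.018, 0, 0, 0, 0, 0, 0, 0.024, 0, 0, 0, 0, 0, 0, 0.03, 0, 0, 0, 0, 0, 0, 0.03, 0, 0, -0.01, 0, 0, 0, 0.03, 0, 0, -0.035, 0, 0, 0, 0.03, 0, 0, -0.065, 0, 0, 0, 0.03, -0.02, 0, -0.085, 0, 0, 0, 0.03, -0.055, -0.005, -0.095, 0, 0, 0, 0.03, -0.095, -0.015, -0.1, 0, 0, 0, 0.03]}}

```text
clock: 36.78
eef_pos: [0.5328, -0.0784, 0.2486]
tcp_rot: [[-0.08, 0.997, 0.007], [0.997, 0.08, -0.0], [-0.001, 0.007, -1.0]]
ft_force: [-0.0, -0.2, 0.1]
gripper_width: 0.0302
```

Call:
{"method": "apply_moves", "body": {"commands": [-0.04, -0.01, 0, 0, 0, 0, 0.03, -0.08, -0.02, 0, 0, 0, 0, 0.03, -0.12, -0.02, 0, 0, 0, 0, 0.03, -0.13, -0.02, 0, 0, 0, 0, 0.03, -0.13, -0.02, 0, 0, 0, 0, 0.03]}}

```text
clock: 37.2
eef_pos: [0.5215, -0.2118, 0.2456]
tcp_rot: [[-0.073, 0.997, 0.002], [0.997, 0.073, 0.0], [0.0, 0.003, -1.0]]
ft_force: [0.3, -0.2, 0.4]
gripper_width: 0.0297
```

```bash
python3 go.py .5393 .0182 .1445 94
python3 - <<'E'
from h import *
s=optics.capture("side")[:,:,::-1];t=optics.capture("top")[:,:,::-1]
cv2.imwrite("pics/s22f.png",s);cv2.imwrite("pics/t22f.png",t)
crop(s,330,245,50,52,12,"pics/s22.png");crop(t,320,190,50,70,11,"pics/t22.png")
E
```

```text
t 37.2 pos [ 0.5215 -0.2118  0.2456] psi 94.16 tilt [0.14 0.03] F [ 0.3 -0.2  0.4] w 0.0297 q [-34.   6. 105.   0.  69. -38.]
d [0.2281 0.0342 0.1013] rv [ 0.0025 -0.0003  0.0028]
```

View pics/s22.png

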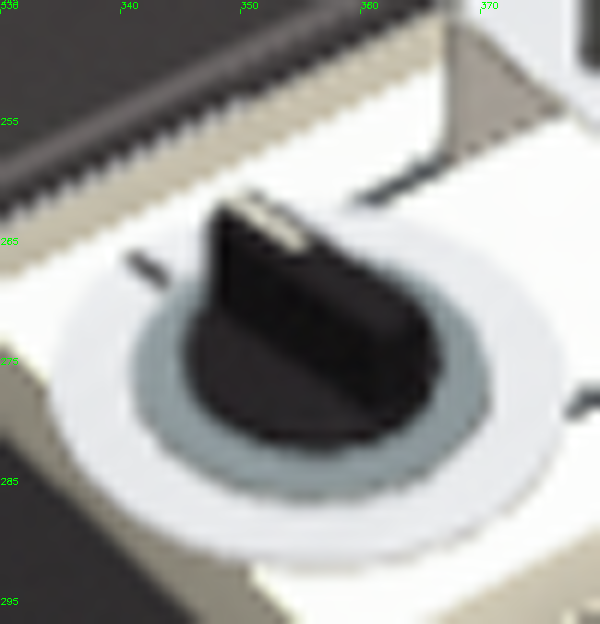

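View pics/t22.png

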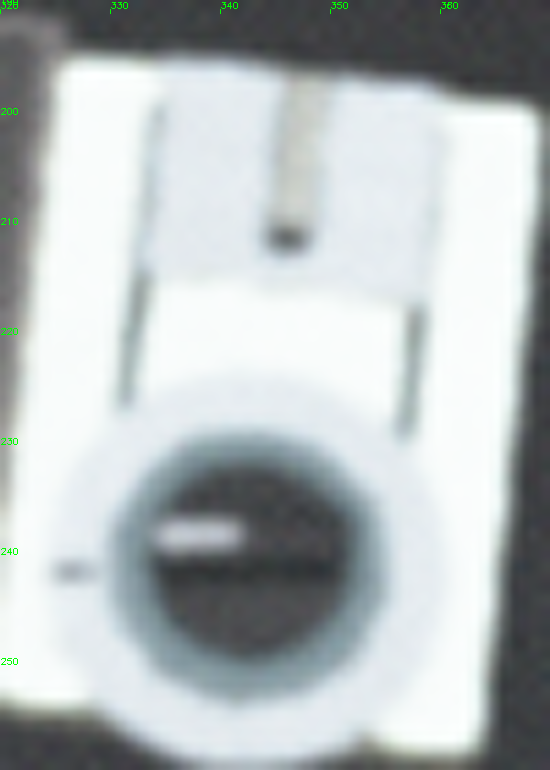

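Run:
```python
from m import *
for n,p,m in (("top",f([(243,534),(157,536)],320,190,11),f([(73,572)],320,190,11)),("side",f([(302,246),(235,196)],330,245,12),f([(147,270),(128,255),(167,285)],330,245,12))):
  for z in(.031,.034):
    P=plane(n,p,.067)[:,:2];M=plane(n,m,z)[:,:2];d=P[1]-P[0];L=np.linalg.norm(d);d/=L;nn=np.array([-d[1],d[0]])
    print(n,z,"ang",np.degrees(np.arctan2(d[1],d[0])).round(1),"len",L.round(4),"mark off",((M-P[0])@nn).round(4),"along",((M-P[0])@d).round(4), P.round(4).tolist(),M.round(4).tolist())
```

```text
top 0.031 ang 93.7 len 0.0213 mark off [0.0002] along [0.0416] [[0.5388, 0.0199], [0.5374, 0.0412]] [[0.5359, 0.0614]]
top 0.034 ang 93.7 len 0.0213 mark off [0.0009] along [0.0417] [[0.5388, 0.0199], [0.5374, 0.0412]] [[0.5352, 0.0614]]
side 0.031 ang 91.1 len 0.0193 mark off [0.0012 0.0011 0.0012] along [0.043  0.0489 0.0371] [[0.541, 0.0227], [0.5407, 0.042]] [[0.539, 0.0656], [0.539, 0.0715], [0.5392, 0.0597]]
side 0.034 ang 91.1 len 0.0193 mark off [0.0034 0.0033 0.0033] along [0.0407 0.0465 0.0348] [[0.541, 0.0227], [0.5407, 0.042]] [[0.5369, 0.0633], [0.5369, 0.0691], [0.5371, 0.0574]]
```

Pointer and mark agree: pointer bearing is about 94.2–94.4°, mark about 94.9°, within measurement error. Now the guard.

```bash
python3 go.py .6289 .0116 .25 176
```

```text
t 37.3 pos [ 0.5214 -0.2086  0.2448] psi 94.37 tilt [0.07 0.11] F [-0.4  0.3  0.4] w 0.0297 q [-33.   6. 105.   0.  69. -38.]
d [ 0.2114  0.124  -0.0046] rv [ 2.4000e-03 -6.0000e-04 -1.4247e+00]
```

Call:
{"method": "apply_moves", "body": {"commands": [0.015, 0.01, -0.003, 0, 0, -0.1, 0.03, 0.037, 0.022, -0.005, 0, 0, -0.21, 0.03, 0.06, 0.035, -0.005, 0, 0, -0.32, 0.03, 0.083, 0.049, -0.005, 0, 0, -0.43, 0.03, 0.106, 0.062, -0.005, 0, 0, -0.54, 0.03, 0.129, 0.076, -0.005, 0, 0, -0.65, 0.03, 0.152, 0.09, -0.005, 0, 0, -0.76, 0.03, 0.175, 0.104, -0.005, 0, 0, -0.87, 0.03, 0.195, 0.115, -0.005, 0, 0, -0.98, 0.03, 0.208, 0.122, -0.005, 0, 0, -1.09, 0.03]}}

```text
clock: 38.13
eef_pos: [0.6271, 0.012, 0.2501]
tcp_rot: [[-0.923, 0.384, 0.001], [0.384, 0.923, 0.002], [-0.0, 0.002, -1.0]]
ft_force: [-0.6, -0.0, -0.2]
gripper_width: 0.0298
```

```bash
python3 go.py .6289 .0116 .21 176
```

```text
t 38.13 pos [0.6271 0.012  0.2501] psi 157.41 tilt [0.05 0.12] F [-0.6 -0.  -0.2] w 0.0298 q [ -9.  14.  95.   0.  71. -77.]
d [-0.0018  0.0002  0.0401] rv [ 0.0022  0.0004 -0.3245]
```

Call:
{"method": "apply_moves", "body": {"commands": [-0.001, 0, 0.005, 0, 0, -0.11, 0.03, -0.002, 0, 0.015, 0, 0, -0.22, 0.03, -0.002, 0, 0.025, 0, 0, -0.3, 0.03, -0.002, 0, 0.035, 0, 0, -0.3245, 0.03, -0.002, 0, 0.04, 0, 0, -0.3245, 0.03, -0.002, 0, 0.04, 0, 0, -0.3245, 0.03, -0.002, 0, 0.04, 0, 0, -0.3245, 0.03]}}

```text
clock: 38.72
eef_pos: [0.6288, 0.0074, 0.2099]
tcp_rot: [[-0.997, 0.08, 0.001], [0.08, 0.997, 0.002], [-0.001, 0.002, -1.0]]
ft_force: [0.0, -0.8, 0.3]
gripper_width: 0.03
```

```bash
python3 go.py .6289 .0116 .177 176
python3 - <<'E'
from h import *
s=optics.capture("side")[:,:,::-1]
crop(s,330,190,100,100,6,"pics/s23.png")
E
```

```text
t 38.72 pos [0.6288 0.0074 0.2099] psi 175.4 tilt [0.04 0.09] F [ 0.  -0.8  0.3] w 0.03 q [-10.  17.  96.   0.  67. -95.]
d [0.0003 0.0041 0.0329] rv [ 0.0016  0.0005 -0.0104]
```

View pics/s23.png

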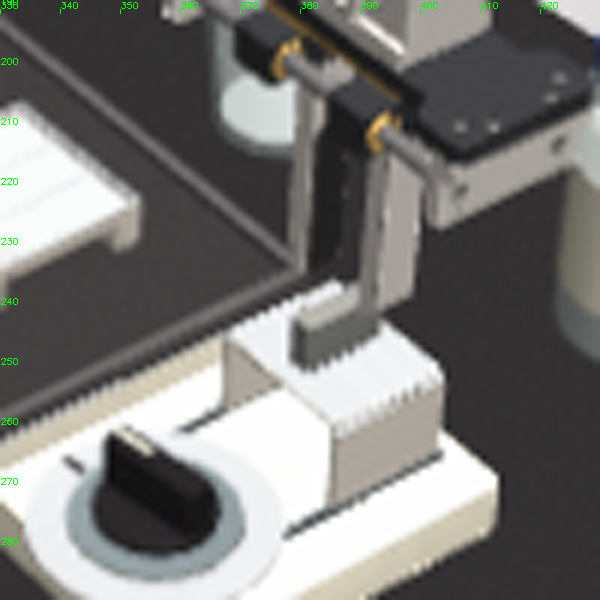

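Call:
{"method": "apply_moves", "body": {"commands": [0, 0.002, 0, 0, 0, -0.006, 0.03, 0, 0.0041, 0.002, 0, 0, -0.01, 0.03, 0, 0.0041, 0.01, 0, 0, -0.01, 0.03, 0, 0.0041, 0.018, 0, 0, -0.01, 0.03, 0, 0.0041, 0.025, 0, 0, -0.01, 0.03, 0, 0.0041, 0.029, 0, 0, -0.01, 0.03, 0, 0.0041, 0.031, 0, 0, -0.01, 0.03, 0, 0.0041, 0.031, 0, 0, -0.01, 0.03]}}

```text
clock: 39.43
eef_pos: [0.6291, 0.0108, 0.1781]
tcp_rot: [[-0.998, 0.07, -0.0], [0.07, 0.998, 0.002], [0.0, 0.002, -1.0]]
ft_force: [0.2, -0.1, 0.5]
gripper_width: 0.0304
```

```bash
python3 go.py .6289 .0116 .177 176
python3 - <<'E'
from h import *
s=optics.capture("side")[:,:,::-1]
crop(s,330,190,100,100,6,"pics/s24.png")
E
```

```text
t 39.43 pos [0.6291 0.0108 0.1781] psi 175.99 tilt [-0.01  0.09] F [ 0.2 -0.1  0.5] w 0.0304 q [ -9.  19.  97.   0.  64. -95.]
d [0.0002 0.0007 0.0011] rv [ 0.0015 -0.0004 -0.0002]
```

View pics/s24.png

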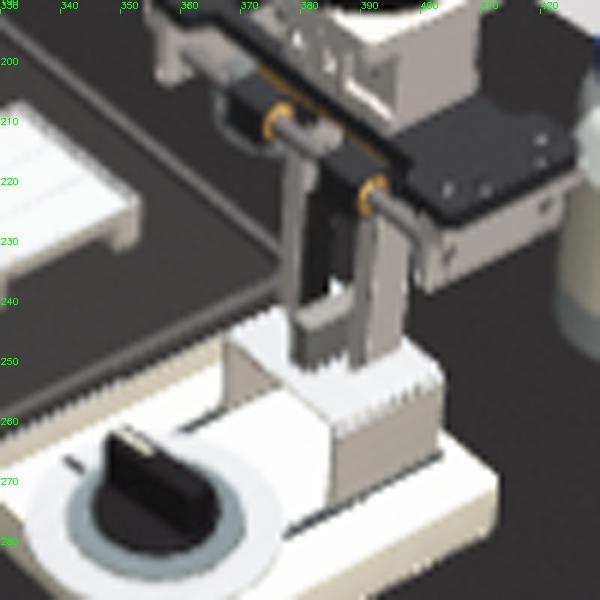

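Call:
{"method": "apply_moves", "body": {"commands": [0, 0, 0, 0, 0, 0, 0.02, 0, 0, 0, 0, 0, 0, 0.014, 0, 0, 0, 0, 0, 0, 0.006, 0, 0, 0, 0, 0, 0, 0.006, 0, 0, 0, 0, 0, 0, 0.006, 0, 0, 0, 0, 0, 0, 0.006], "grip_force": 25}}

```text
clock: 39.98
eef_pos: [0.6297, 0.0111, 0.1795]
tcp_rot: [[-0.998, 0.07, 0.002], [0.07, 0.998, 0.002], [-0.002, 0.002, -1.0]]
ft_force: [-0.3, 1.7, 2.3]
gripper_width: 0.0115
```

```bash
python3 go.py .5393 .018 .178 176
```

```text
t 39.98 pos [0.6297 0.0111 0.1795] psi 175.98 tilt [0.12 0.1 ] F [-0.3  1.7  2.3] w 0.0115 q [ -9.  19.  97.   0.  64. -95.]
d [0.0906 0.0005 0.0013] rv [ 0.002   0.0019 -0.0003]
```

Gripped the fin at 11.5 mm. Sliding along the tool's +x, which is the warmer's −x.

Call:
{"method": "apply_moves", "body": {"commands": [0.004, 0, 0, 0, 0, 0, 0.006, 0.012, 0, 0, 0, 0, 0, 0.006, 0.022, 0, 0, 0, 0, 0, 0.006, 0.032, 0, 0, 0, 0, 0, 0.006, 0.042, 0, 0, 0, 0, 0, 0.006, 0.052, 0, 0, 0, 0, 0, 0.006, 0.062, 0, 0, 0, 0, 0, 0.006, 0.072, 0, 0, 0, 0, 0, 0.006, 0.08, 0, 0, 0, 0, 0, 0.006, 0.084, 0, 0, 0, 0, 0, 0.006]}}

```text
clock: 40.82
eef_pos: [0.5448, 0.0176, 0.1795]
tcp_rot: [[-0.998, 0.07, 0.003], [0.07, 0.998, 0.003], [-0.002, 0.003, -1.0]]
ft_force: [1.9, 4.7, 2.1]
gripper_width: 0.0116
```

```bash
python3 go.py .5393 .018 .178 176
```

```text
t 40.82 pos [0.5448 0.0176 0.1795] psi 175.98 tilt [0.15 0.17] F [1.9 4.7 2.1] w 0.0116 q [-10.   9. 110.   0.  62. -96.]
d [0.0055 0.     0.0015] rv [ 0.0031  0.0024 -0.0003]
```

Call:
{"method": "apply_moves", "body": {"commands": [0.002, 0, 0, 0, 0, 0, 0.006, 0.004, 0, 0, 0, 0, 0, 0.006, 0.006, 0, 0, 0, 0, 0, 0.006, 0.007, 0, 0, 0, 0, 0, 0.006, 0.007, 0, 0, 0, 0, 0, 0.006]}}

```text
clock: 41.23
eef_pos: [0.5397, 0.0179, 0.1795]
tcp_rot: [[-0.997, 0.071, 0.008], [0.071, 0.997, 0.003], [-0.008, 0.003, -1.0]]
ft_force: [9.0, 6.2, -4.4]
gripper_width: 0.0115
```

```bash
python3 go.py .5393 .018 .178 176
```

```text
t 41.23 pos [0.5397 0.0179 0.1795] psi 175.95 tilt [0.46 0.17] F [ 9.   6.2 -4.4] w 0.0115 q [-10.   8. 110.   0.  61. -96.]
d [0.0004 0.0001 0.0015] rv [ 0.0035  0.0078 -0.0009]
```

The force rose to 9 N after 90.2 mm of travel, so the guard is at its stop. Releasing.

Call:
{"method": "apply_moves", "body": {"commands": [0.001, 0, 0, 0, 0, 0, 0.006, 0, 0, 0, 0, 0, 0, 0.016, 0, 0, 0, 0, 0, 0, 0.026, 0, 0, 0, 0, 0, 0, 0.03, 0, 0, 0, 0, 0, 0, 0.03, 0, 0, -0.01, 0, 0, 0, 0.03, 0, 0, -0.03, 0, 0, 0, 0.03, 0, 0, -0.055, 0, 0, 0, 0.03, 0, 0, -0.08, 0, 0, 0, 0.03, 0, -0.01, -0.09, 0, 0, 0, 0.03]}}

```text
clock: 42.07
eef_pos: [0.539, 0.0075, 0.2733]
tcp_rot: [[-0.998, 0.068, 0.007], [0.068, 0.998, 0.0], [-0.007, 0.001, -1.0]]
ft_force: [0.2, -0.2, 1.0]
gripper_width: 0.0299
```

Call:
{"method": "apply_moves", "body": {"commands": [0, -0.03, 0, 0, 0, 0, 0.03, 0, -0.07, 0, 0, 0, 0, 0.03, 0, -0.11, 0, 0, 0, 0, 0.03, 0, -0.15, 0, 0, 0, 0, 0.03, 0, -0.19, 0, 0, 0, 0, 0.03, 0, -0.23, 0, 0, 0, 0, 0.03, 0, -0.25, 0, 0, 0, 0, 0.03, 0, -0.25, 0, 0, 0, 0, 0.03]}}

```text
clock: 42.73
eef_pos: [0.5193, -0.2467, 0.2685]
tcp_rot: [[-0.997, 0.075, 0.001], [0.075, 0.997, 0.0], [-0.001, 0.0, -1.0]]
ft_force: [-0.4, -0.1, 0.5]
gripper_width: 0.03
```

```bash
python3 go.py .5393 .018 .178 176
python3 - <<'E'
from m import *
s=optics.capture("side")[:,:,::-1];t=optics.capture("top")[:,:,::-1]
cv2.imwrite("pics/s25f.png",s);cv2.imwrite("pics/t25f.png",t)
crop(s,210,150,210,155,3,"pics/s25.png");crop(t,185,170,195,145,4,"pics/t25.png")
E
```

```text
t 42.73 pos [ 0.5193 -0.2467  0.2685] psi 175.7 tilt [0.05 0.01] F [-0.4 -0.1  0.5] w 0.03 q [ -37.    6.  102.    0.   72. -122.]
d [-0.      0.2654  0.0905] rv [ 0.0003  0.0008 -0.0053]
```

View pics/s25.png

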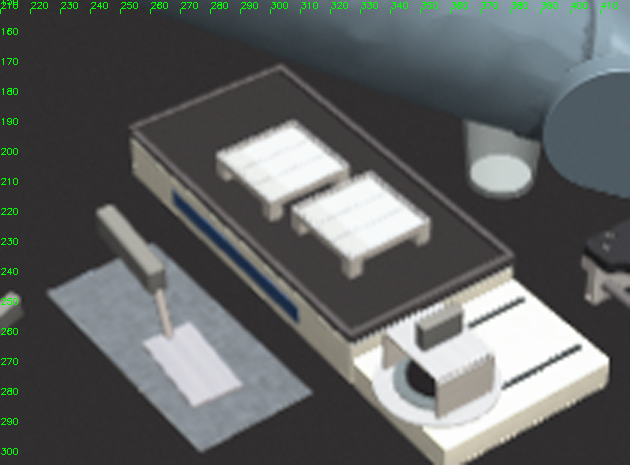

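View pics/t25.png

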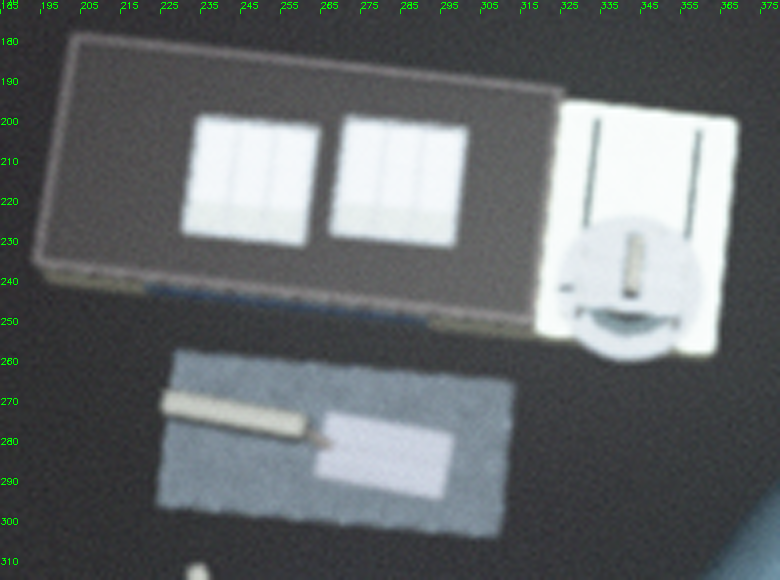

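View pics/t25f.png

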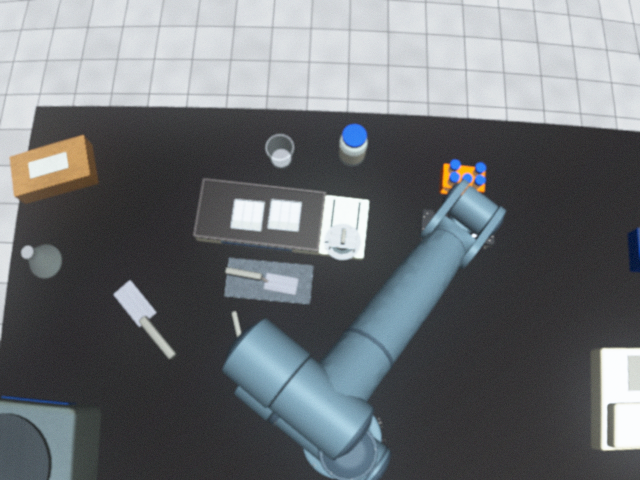

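Something knocked tray 1 about 3 cm along the plate while the arm was elsewhere. I'll check that both trays still stand fully on the plate, then hand in.

Run:
```python
from m import *
c=np.array([.6035,.25]);a=np.radians(-4);u=np.array([np.cos(a),np.sin(a)]);v=np.array([-u[1],u[0]])
t=cv2.imread("pics/t25f.png");g=cv2.cvtColor(t,cv2.COLOR_BGR2GRAY)
for x0,x1 in((229,266.5),(266.5,304)):
    m=np.zeros_like(g);x0,x1=int(x0),int(x1)+0;m[195:235,x0:x1]=(g[195:235,x0:x1]>150)*255
    q=quad(m);P=plane("top",q.reshape(-1,2),.072)[:,:2]-c
    print("u",(P@u).min().round(3),(P@u).max().round(3),"v",(P@v).min().round(3),(P@v).max().round(3),rectworld("top",q,.072))
for L in([(217,155),(295,120),(350,168),(272,203)],[(292,213),(371,172),(430,220),(352,260)]):
    P=plane("side",f(L,210,150,3),.072);print("side",((P[:,:2]-c)@u).round(3),((P[:,:2]-c)@v).round(3))
```

```text
u -0.055 0.031 v -0.012 0.074 [593.6 281.6  86.7  85.8  86.1]
u -0.045 0.041 v -0.114 -0.027 [596.4 179.7  87.2  85.9  86.4]
side [-0.052  0.034  0.031 -0.051] [ 0.073  0.075 -0.012 -0.012]
side [-0.045  0.043  0.043 -0.041] [-0.033 -0.027 -0.11  -0.113]
```

```bash
python3 -c "
from station import finish_job
print(finish_job())"
```

```text
the job is handed in; nothing more can be done
None
```

I finished the whole job in the order asked and handed it in at about 43 s of robot time. Only two trays were on the bench. I lifted both level on the spatula and set them on the plate, then parked the spatula on the mat, turned the knob and slid the guard over it.

**Last checks:**
- **Trays:** both stand flat on the plate, at least 25 mm inside the lips, with about 15 mm between them. After I placed tray 1, something knocked it about 3 cm along the plate while the arm was elsewhere. It was still fully on the plate, so I left it there.
- **Knob:** I measured the pointer at about 94.2–94.4° and the mark at about 94.9°, so they agree to roughly 1°. The two cameras did not agree well: the top view put the mark 0.3–1° off the pointer line. The side view put it up to 4° off, which I put down mostly to a roughly 2 mm calibration bias. I checked this before the guard covered the knob and could not recheck afterwards.
- **Guard:** it moved 90.2 mm and the force then rose to 9 N, so it is at its stop. The last picture shows it over the knob.
- **Spatula:** it lies flat with its blade on the mat, essentially where it started.
- **Bystanders:** the rack, bottle and beaker look unmoved in the last pictures. The arm was clear of everything when I handed in.

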